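Pack a hot-desk kit into its adjustable caddy and secure it

TASK

Pack the kit that is lying out, every power brick and mouse, into the desk caddy: free the clamp knob, draw the sliding stop back, lay the items flat and right way up, side by side on the tray floor between the fixed end and the stop, each with its long side across the tray, then slide the stop up until the row is snug with no gaps and turn the clamp tight again. Then shut the lid and fasten it: push its captive screw right in and turn it clockwise to the end, so that it stays down. Leave the other things on the desk where they are.

Things in the scene. Friction and masses are not known exactly. Their poses are not given: they have to be found in the camera images.
- caddy: Grey open tray fixed to the desk, with a sliding stop, a clamp rail along its front and a clear lid at its back. Origin: on the desk under the tray's middle; x to the back (away from the robot), y along the row away from the fixed end. Inside: x -58..58, y -150..150 mm, floor at z 6; front wall to z 30, other walls to z 48. Yaw varies.
- fixed_end (a point): Middle of the inner face of the fixed end wall (caddy y = -150 mm), at floor height. Axes as the caddy.
- tray_floor (a point): Middle of the tray floor, on its top (caddy x 0, y 0, z 6 mm). Axes as the caddy.
- stop_face (a point): Middle of the stop's face that looks at the fixed end, at floor height; axes as caddy. Stop plate 8 mm thick (to +y), 108 mm across, top at z 45. An arm (top z 40) joins it over the front wall to the 44 x 44 mm carriage block (top z 40) on the rail at caddy x -115; the plate's middle plane (4 mm past this point) is in line with the knob axis.
- stop (a joint): Slide of the stop in m: 0 to 0.255, growing as it moves away from the fixed end (caddy +y). The clear space between fixed end and stop is 0.030 m + this. Freed, it slides at about 1 to 2 N; clamped tight, it holds over 20 N.
- clamp (a joint): Clamp knob on the carriage, rad: 0 = free (wing across the rail, along caddy x), 1.4 = tight (wing nearly along the rail). Clockwise seen from above increases it and tightens; it bites from about 0.8. Stays where left; 0.12 to 0.2 N m to turn. Starts tight.
- clamp_grip (a point): Grip point of the clamp knob: on its vertical axis, 66 mm over the desk, mid-wing (wing 44 mm long, 12 mm thick, z 51 to 77 mm). Moves with the stop, turns with the knob; its x axis lies along the wing. Dragging the freed knob drags the stop.
- lid (a joint): Lid hinge, rad: 0 = shut (lid flat, underside at z 50 mm), 1.68 = fully open, leaning back beyond upright; it starts there. Pulled forward past upright (under about 1.5) it falls shut by itself, slowly, in 1 to 2 s.
- lid_edge (a point): Middle of the lid's free edge, 142 mm from the hinge (caddy x 67, z 50 mm); lid 4 to 6 mm thick, spans caddy y -206..156. Open, the edge is about 190 mm over the desk: push it towards the robot from behind, near caddy y 0, clear of the screw.
- screw_push (a joint): Plunge of the captive screw through the lid, m: 0 = sprung up, 0.014 = right in; the spring takes 2 to 7 N. Turned home, its cross-pin hooks under two ledges and it stays at about 0.008 when let go.
- screw_turn (a joint): Turn of the captive screw, rad: 0 = start (wing along caddy x, cross-pin in line with its slot), 1.35 = home; clockwise from above (lid shut) increases it. It goes in only at about 0 (within 0.1) and turns home only while pushed right in; friction 0.03 N m.
- screw_grip (a point): Grip point of the captive screw: on its axis, in its wing (44 mm long along this point's x, 12 mm thick). Lid shut and screw up: 92 mm over the desk at caddy x -40, y -184, wing z 74 to 102 mm (lid top 54); right in: 14 mm lower. z points up along the screw.
- brick_a: Kit: black laptop power brick, 45 x 105 x 26 mm; origin at the centre of the underside, long axis = its y. May be absent.
- brick_b: Kit: as brick_a. May be absent.
- mouse_a: Kit: black cordless mouse, 100 x 58 x 34 mm, domed; origin at the centre of the underside, long axis = its x. May be absent.
- mouse_b: Kit: as mouse_a. May be absent.
- tape_roll: Bystander: roll of brown tape, 96 mm across, 25 mm high, origin underneath. Leave it.
- stapler: Bystander: red stapler, 34 x 136 x 50 mm, long axis = its y, origin underneath. Leave it.

How it is judged:
By the outcome, as a careful person would: the job done as asked, in the order asked, and still so for the second after the job is handed in, with the robot touching nothing.
Of brick_a, brick_b, mouse_a, mouse_b only 2 to 3 are there at a start; the rules pass over those that are not, and their reading is None.
At some moment in a run one of brick_a, brick_b, mouse_a, mouse_b may be knocked a few centimetres aside while the robot is not near it.
It also fails if it takes over 184 s, if anything falls off the work surface, if the arm or the gripper's body presses on something with over 40 N, if the wrist force passes 120 N, or if a joint passes its speed limit or range.

ROBOT

A 7-joint arm with a two-finger parallel gripper is mounted at the origin on a cart in front of the work surface, level with it; the furniture and walls round the work are solid. World frame = base frame: x ahead of the robot, y to its left, z up, the work surface at z = 0. Lengths are in m, angles in rad, forces in N, time in s.
With the tool pointing down it reaches from about 0.425 to 0.875 m from the base axis. Payload 4.7 kg.
Tool frame: the origin (TCP) lies between the finger pads; the fingertips stand 14 mm ahead of it and the grasp point (between the pads) lies 5 mm behind it; z points along the fingers, y is the line along which they close (so a half turn about z gives the same grasp; the last joint's range is limited). The gripper opens to 87 mm and grips with 3 to 60 N. Pads are 19 mm wide; open, the fingers measure 117 mm over their backs; the gripper's body (75 mm by 190 mm) begins 51 mm behind the grasp point.
Start: joints at [-1.166, 0.321, -0.07, 1.45, 0.023, 1.371, -0.057], TCP at [0.248, 0.601, 0.237] pointing down, gripper open.
Joint ranges: [-2.86, 2.86], [-0.3, 2.09], [-1.38, 1.24], [0.06, 2.45], [-1.56, 4.7], [0.09, 2.05], [-2.69, 2.69]. Speed limits (rad/s): [2.57, 2.57, 3.14, 3.14, 3.14, 3.14, 3.14].

INTERFACE

Orientations are given as a rotation vector (axis times angle).
In Python, from bench import ctrl gives the robot as it stands.
- The arm moves only by the tool step_arm, never from a script. Its argument "commands" is a list of rows, each an object with "travel": the shift along the tool's x, y, z in m, a list of three; "turn": the turn, a rotation vector about the tool's x, y, z in degrees, a list of three. A call has 1 to 5 rows; each row is the pose to reach, as a shift and turn from the pose commanded when the call began, along the tool's axes at that moment; what a row does not reach only later rows make up. A row lasts 1/10 s, in which the tool goes at most 50 mm and 8.59 degrees, less where a joint would pass 70% of its speed; a pose out of reach is approached as far as the arm can. A call with a gripper value outside its range is refused whole. "gripper" is the opening, from 0 (shut) to 1 (fully open), set as the call begins (left out, the last holds). The fingers move at their own pace and stop on an object; "force" is the grip in N (left out, the last holds). Time passes only in rows, so rows that repeat a pose let the fingers close. It gives the time, the measured TCP pose, the force, the opening and the grip force at its end, in the units of the state.
- ctrl.get_state(): the state, without advancing time (a new reading comes with each control period).
- ctrl.get_image(name): name is "scene" or "top" or "wrist"; returns the picture (384x512x3 uint8, red, green, blue); there is no depth.
- ctrl.camera_model(name): a dict with "fx", "fy", "cx", "cy" (pixels), "R" (3x3) and "t" (3): a world point X has camera coordinates R X + t; the wrist camera has in their place "T_tool_cam" (4x4, takes a point from camera to tool coordinates, whose origin is the TCP and whose axes are the flange's). Camera axes: x right, y down, z forward; pixel columns grow to the right and rows downward; lengths in m; the calibration is good to about 2 mm. A picture is of the moment at which its call begins: read the wrist's pose just before it. camera_model takes no time and is no camera call.
- ctrl.close_job(): hands the job in; it is judged then, once.
The state is a dict: "time": time; "joint_positions": joint angles; "qd": joint speeds; "joint_torque": joint torques, N m; "position": TCP position; "tool_rot": TCP orientation; "ft_force": force on the tool from outside, world axes, zero at the start; "torque": the same for the moment, N m; "grip_width": opening from 0.0 (shut) to 1.0 (fully open); "grip_force": force on a finger pad.
Only numpy, scipy, OpenCV 4.12 (cv2) and the standard library are available. Lean on these libraries where they do the work, as an engineer would, in place of code of your own. Each camera call takes 0.05 s, during which the arm holds its last target. There are 200 camera calls.

## Working session

There is one attempt and no reset: what is moved stays moved. The work goes in short steps, Python scripts to look and compute and a tool call to move; the robot and the scene stay as the last step left them, time stands still between calls to the robot, and variables do not carry over. Pictures are saved under pics/ and viewed, at most 17 in all, crops included, and the job is handed in when it is done.

Besides the shell and the picture viewer there is one more tool, called after ">>>" as a command line: name --argument value ..., lists and objects as JSON in quotes. step_arm: Moves the arm, as the interface text tells. Its arguments: {"type":"object","properties":{"commands":{"type":"array"},"gripper":{"type":"number"},"force":{"type":"number"}},"required":["commands"]}

```bash
mkdir -p pics; ls; cat > h.py <<'E'
import numpy as np, cv2
from bench import ctrl
from scipy.spatial.transform import Rotation as Ro
def save(n,f):
    im=ctrl.get_image(n); cv2.imwrite('pics/'+f,im[:,:,::-1]); return im
def cam(n,st=None):
    m=ctrl.camera_model(n); K=np.array([[m['fx'],0,m['cx']],[0,m['fy'],m['cy']],[0,0,1]])
    if 'R' in m: return K,np.array(m['R']),np.array(m['t'])
    st=st or ctrl.get_state(); T=np.eye(4);T[:3,:3]=Ro.from_rotvec(st['tool_rot']).as_matrix();T[:3,3]=st['position']
    W=np.linalg.inv(T@np.array(m['T_tool_cam'])); return K,W[:3,:3],W[:3,3]
def ray(c,uv,z):
    K,R,t=c; d=R.T@np.linalg.inv(K)@np.array([uv[0],uv[1],1.]); o=-R.T@t
    return o+d*(z-o[2])/d[2]
def proj(c,X):
    K,R,t=c; p=K@(R@np.array(X)+t); return p[:2]/p[2]
E
python3 - <<'E'
from h import *
save('top','top0.png');save('scene','sc0.png')
for n in('top','scene'):
    K,R,t=cam(n);print(n,K[0,0],(-R.T@t).round(3),R.round(2).tolist())
print(ctrl.get_state())
E
```

```text
pics
top 361.5694826102496 [ 0.445 -0.119  1.134] [[0.03, -1.0, 0.01], [-0.99, -0.03, -0.16], [0.16, -0.01, -0.99]]
scene 366.7181846176441 [ 0.146 -0.484  0.789] [[0.57, -0.82, -0.02], [-0.63, -0.43, -0.65], [0.52, 0.38, -0.76]]
{'time': 0.1, 'joint_positions': array([-1.16589506,  0.32174296, -0.07006895,  1.45155643,  0.02260201,
        1.37075965, -0.05691557]), 'qd': array([ 0.00018833, -0.0038766 ,  0.00070647, -0.00250344,  0.0009418 ,
       -0.00092398,  0.00055522]), 'joint_torque': array([-3.11798940e-04, -4.92575276e+01, -4.05898131e-01, -3.13401926e+01,
       -6.40379917e-02,  3.95875785e-02,  6.20505648e-05]), 'position': array([0.24748188, 0.60054636, 0.23557284]), 'tool_rot': array([-6.09928936e-01, -3.08158145e+00,  2.61398337e-03]), 'ft_force': array([ 0.75480479, -0.01202442, -0.61309394]), 'torque': array([ 0.0328421 , -0.00372268, -0.03821631]), 'grip_force': 0.0, 'grip_width': 1.0023688192885172}
```

View pics/top0.png

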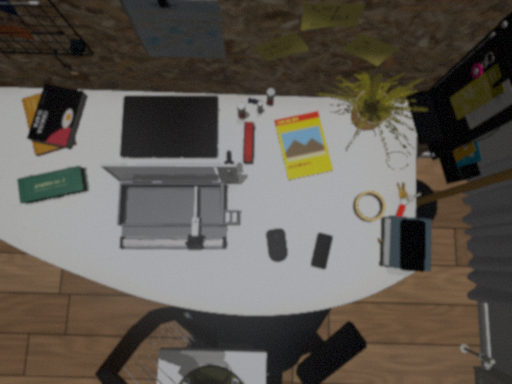

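View pics/sc0.png

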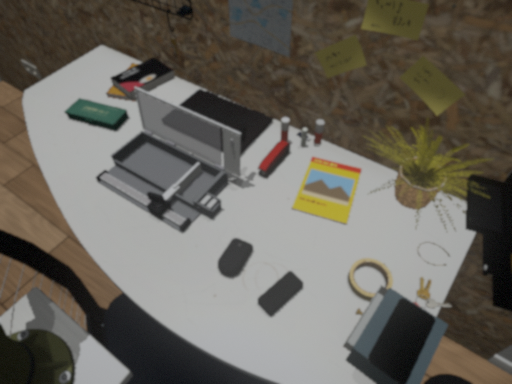

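The top view shows the caddy at about cols 119–228, rows 165–248, with the stop plate at col ~195 and the knob at ~(195,241). The mouse is at ~(277,245) and the brick at ~(322,250), so the kit here is two items. The tape is at (369,206) and the stapler at (249,143). Next I'll zoom in on the caddy and measure.

```bash
python3 - <<'E'
from h import *
im=cv2.imread('pics/top0.png'); c=cam('top')
cr=im[155:260,100:250]; cv2.imwrite('pics/crop0.png',cv2.resize(cr,None,fx=5,fy=5,interpolation=cv2.INTER_CUBIC))
g=cv2.cvtColor(im,cv2.COLOR_BGR2GRAY); m=((g<75)*255).astype(np.uint8); m[:,:255]=0;m[:,345:]=0;m[:222]=0;m[280:]=0
cs,_=cv2.findContours(m,0,1)
for k in cs:
    if cv2.contourArea(k)<100: continue
    for z in(.013,.026):
        P=np.array([ray(c,p[0],z)[:2] for p in k],np.float32)
        print(z,cv2.minAreaRect(P), cv2.contourArea(k))
E
```

```text
0.013 ((0.45169946551322937, -0.3193821310997009), (0.04158838093280792, 0.09831893444061279), 77.11190795898438) 397.5
0.026 ((0.4516229033470154, -0.3170587122440338), (0.041105907410383224, 0.09717830270528793), 77.11189270019531) 397.5
0.013 ((0.46450480818748474, -0.1814919263124466), (0.0917612761259079, 0.05039866641163826), 8.618468284606934) 430.0
0.026 ((0.4642797112464905, -0.1807682067155838), (0.0906967967748642, 0.049814000725746155), 8.618481636047363) 430.0
```

View pics/crop0.png

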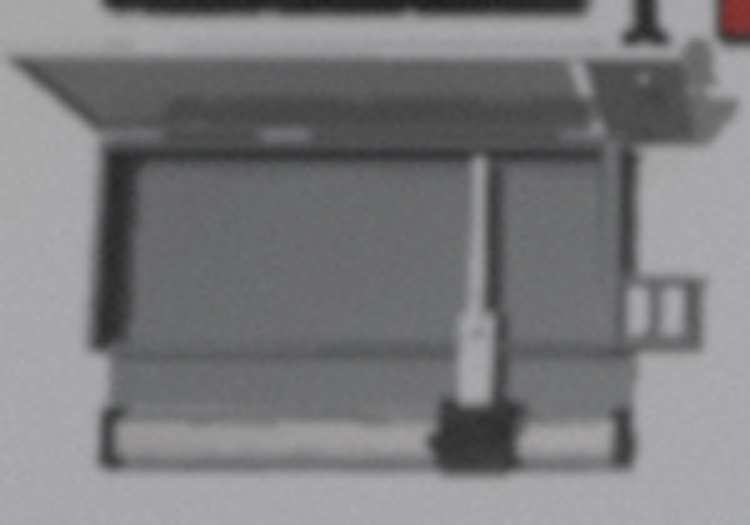

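```bash
python3 - <<'E'
from h import *
c=cam('top')
for n,u,v,z in [('backL',105,147,.048),('backR',635,147,.048),('plate back',481,155,.045),('plate front',477,315,.045),('arm front',476,400,.04),('knob',478,437,.07),('frontL',108,350,.03),('frontR',632,350,.03),('railL',103,467,.01),('railR',632,467,.01),('carrL',437,437,.04),('carrR',517,437,.04)]:
    print(n,ray(c,(100+u/5,155+v/5),z).round(4)[:2])
print(ctrl.camera_model('wrist')['T_tool_cam'], ctrl.camera_model('wrist')['fx'])
R=Ro.from_rotvec(ctrl.get_state()['tool_rot']).as_matrix();print(R.round(3))
E
```

```text
backL [0.6321 0.2968]
backR [ 0.6419 -0.0248]
plate back [0.6346 0.0691]
plate front [0.5369 0.066 ]
arm front [0.4863 0.0645]
knob [0.4638 0.0571]
frontL [0.5104 0.2906]
frontR [ 0.5196 -0.0268]
railL [0.4403 0.2946]
railR [ 0.4494 -0.0282]
carrL [0.4637 0.0865]
carrR [0.465  0.0388]
[[-2.99566873e-04 -9.57259771e-01 -2.89229393e-01  8.04860767e-02]
 [ 9.99999861e-01 -1.61148751e-04 -5.02388828e-04  1.89547258e-03]
 [ 4.34307659e-04 -2.89229503e-01  9.57259686e-01 -1.47063416e-01]
 [ 0.00000000e+00  0.00000000e+00  0.00000000e+00  1.00000000e+00]] 310.46220186884887
[[-0.925  0.381 -0.001]
 [ 0.381  0.925 -0.002]
 [-0.    -0.002 -1.   ]]
```

```bash
cat >> h.py <<'E'
O=np.array([.575,.134]); YAW=np.deg2rad(1.75)
def cad(x,y,z):  # caddy mm -> world m
    c,s=np.cos(YAW),np.sin(YAW); return np.array([O[0]+(c*x-s*y)/1e3,O[1]+(s*x+c*y)/1e3,z/1e3])
def tocad(p):
    c,s=np.cos(YAW),np.sin(YAW); d=(np.array(p)[:2]-O)*1e3; return np.array([c*d[0]+s*d[1],-s*d[0]+c*d[1]])
def rot(a): # tool-down, closing axis (tool y) at world angle a deg
    a=np.deg2rad(a); y=np.array([np.cos(a),np.sin(a),0]); z=np.array([0,0,-1.]); return np.column_stack([np.cross(y,z),y,z])
def yang(st=None):
    R=Ro.from_rotvec((st or ctrl.get_state())['tool_rot']).as_matrix(); return np.rad2deg(np.arctan2(R[1,1],R[0,1]))
def plan(*wps,start=None):
    """wps: (xyz, angle); prints travel/turn of each call, split to <=5 rows"""
    st=ctrl.get_state(); p=np.array(st['position']);R=Ro.from_rotvec(st['tool_rot']).as_matrix()
    if start: p=np.array(start[0]);R=rot(start[1])
    print('t',round(st['time'],1),'pos',np.round(st['position'],4),'ang',round(yang(st),2),'w',round(st['grip_width'],3),'F',np.round(st['ft_force'],1))
    for xyz,a in wps:
        Rt=rot(a); rv=Ro.from_matrix(R.T@Rt).as_rotvec(); D=np.array(xyz)-p
        n=int(max(np.ceil(np.linalg.norm(D)/.24),np.ceil(np.rad2deg(np.linalg.norm(rv))/42),1)); R0=R;p0=p
        for i in range(1,n+1):
            pi=p0+D*i/n; Ri=R0@Ro.from_rotvec(rv*i/n).as_matrix()
            tv=R.T@(pi-p); tn=np.rad2deg(Ro.from_matrix(R.T@Ri).as_rotvec())
            print('  travel',tv.round(4).tolist(),'turn',tn.round(2).tolist(),'rows>=',int(max(np.ceil(np.linalg.norm(tv)/.05),np.ceil(np.linalg.norm(tn)/8.59))))
            p,R=pi,Ri
E
python3 - <<'E'
from h import *
print(cad(-115,-71,0), [ (n,tocad(p).round(0)) for n,p in dict(pb=(.6346,.0691),pf=(.5369,.066),kn=(.4638,.0571),c=(.4644,.0626)).items()])
plan(((.44,.10,.24),11.5))
E
```

```text
[0.46222187 0.05952119 0.        ] [('pb', array([ 58., -67.])), ('pf', array([-40., -67.])), ('kn', array([-113.,  -73.])), ('c', array([-113.,  -68.]))]
t 0.1 pos [0.2475 0.6005 0.2356] ang 67.61 w 1.002 F [ 0.8 -0.  -0.6]
  travel [-0.1229, -0.1298, -0.0012] turn [-0.03, 0.02, 18.7] rows>= 4
  travel [-0.158, -0.0836, -0.0013] turn [-0.03, 0.02, 18.7] rows>= 4
  travel [-0.1765, -0.0285, -0.0014] turn [-0.03, 0.02, 18.7] rows>= 4
```

>>> step_arm --commands '[{"travel": [-0.123,-0.13,-0.001],"turn": [0,0,18.7]},{"travel": [-0.123,-0.13,-0.001],"turn": [0,0,18.7]},{"travel": [-0.123,-0.13,-0.001],"turn": [0,0,18.7]},{"travel": [-0.123,-0.13,-0.001],"turn": [0,0,18.7]},{"travel": [-0.123,-0.13,-0.001],"turn": [0,0,18.7]}]'

```text
time: 0.6
position: [0.3149, 0.4293, 0.2377]
tool_rot: [1.113, 2.936, -0.002]
ft_force: [0.1, 1.0, -0.1]
grip_width: 1.001
grip_force: 0.0
```

>>> step_arm --commands '[{"travel": [-0.158,-0.084,-0.001],"turn": [0,0,18.7]},{"travel": [-0.158,-0.084,-0.001],"turn": [0,0,18.7]},{"travel": [-0.158,-0.084,-0.001],"turn": [0,0,18.7]},{"travel": [-0.158,-0.084,-0.001],"turn": [0,0,18.7]},{"travel": [-0.158,-0.084,-0.001],"turn": [0,0,18.7]}]'

```text
time: 1.1
position: [0.3775, 0.2632, 0.2387]
tool_rot: [1.574, 2.718, -0.0]
ft_force: [0.3, 0.2, -0.9]
grip_width: 1.003
grip_force: 0.0
```

>>> step_arm --commands '[{"travel": [-0.176,-0.028,-0.001],"turn": [0,0,18.7]},{"travel": [-0.176,-0.028,-0.001],"turn": [0,0,18.7]},{"travel": [-0.176,-0.028,-0.001],"turn": [0,0,18.7]},{"travel": [-0.176,-0.028,-0.001],"turn": [0,0,18.7]},{"travel": [-0.176,-0.028,-0.001],"turn": [0,0,18.7]}]'

```text
time: 1.6
position: [0.4415, 0.0978, 0.2398]
tool_rot: [1.994, 2.426, 0.0]
ft_force: [-0.4, 0.3, -1.1]
grip_width: 1.001
grip_force: 0.0
```

```bash
python3 - <<'E'
from h import *
st=ctrl.get_state(); save('wrist','w1.png'); print(st['position'],yang(st)); c=cam('wrist',st)
print('knob proj',proj(c,cad(-115,-69,66)),'tip',proj(c,np.array(st['position'])-[0,0,.014]))
E
```

```text
[0.44150181 0.09779991 0.23975683] 11.182182650606826
knob proj [268.73305848 214.06168952] tip [256.54898512 248.21318039]
```

View pics/w1.png

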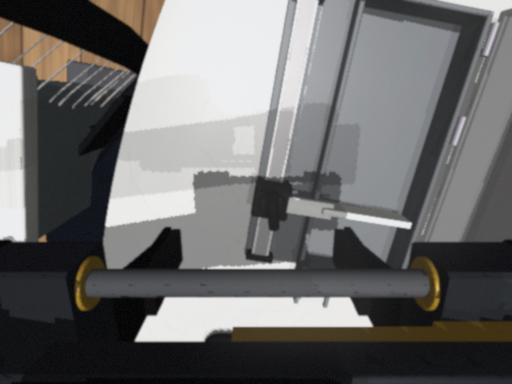

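The wrist view shows the knob at about (271,203), with the stop plate running to (410,222). I'll crop and brighten it to read the wing.

```bash
python3 - <<'E'
from h import *
im=cv2.imread('pics/w1.png')[150:270,220:420]; im=np.clip(255*(im/255.)**.45,0,255).astype(np.uint8)
cv2.imwrite('pics/w1c.png',cv2.resize(im,None,fx=4,fy=4,interpolation=cv2.INTER_CUBIC))
E
```

```text
(no output)
```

View pics/w1c.png

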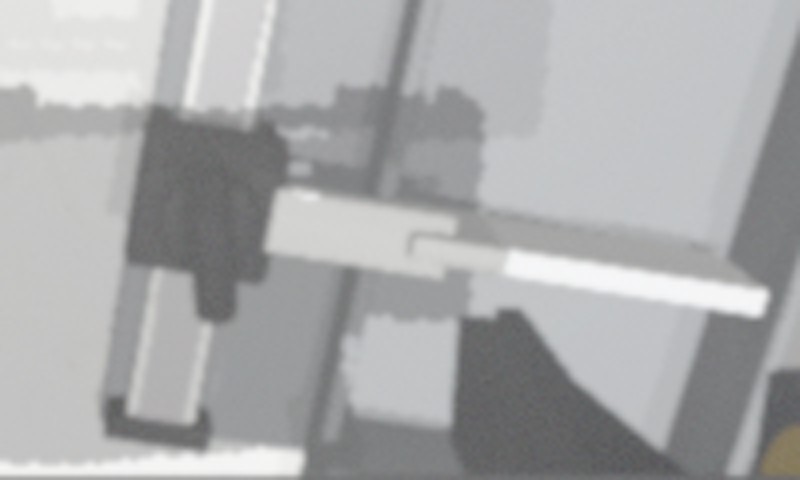

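```bash
python3 - <<'E'
from h import *
st=ctrl.get_state(); c=cam('wrist',st)
f=lambda u,v,z: ray(c,(220+u/4,150+v/4),z)
for n,u,v,z in [('wing near end top',217,318,.055),('wing ctr',208,228,.077),('plate backend',762,303,.045),('plate front',430,250,.045),('arm',275,222,.04),('railend',155,430,.03)]:
    p=f(u,v,z);print(n,p.round(4),tocad(p).round(1))
E
```

```text
wing near end top [0.4727 0.0432 0.055 ] [-105.   -87.6]
wing ctr [0.4617 0.077  0.077 ] [-115.   -53.5]
plate backend [0.6317 0.0757 0.045 ] [ 54.9 -60. ]
plate front [0.5307 0.0725 0.045 ] [-46.2 -60.1]
arm [0.4851 0.0704 0.04  ] [-91.8 -60.8]
railend [ 0.4651 -0.009   0.03  ] [-114.2 -139.5]
```

```bash
python3 - <<'E'
from h import *
plan(((.462,.069,.17),11.5))
E
```

```text
t 1.6 pos [0.4406 0.1005 0.2396] ang 11.38 w 0.998 F [0.3 0.6 0.1]
  travel [-0.0352, 0.0147, 0.0696] turn [0.02, -0.03, -0.12] rows>= 2
```

>>> step_arm --commands '[{"travel": [-0.035,0.015,0.069],"turn": [0,0,0]},{"travel": [-0.035,0.015,0.069],"turn": [0,0,0]},{"travel": [-0.035,0.015,0.069],"turn": [0,0,0]},{"travel": [-0.035,0.015,0.069],"turn": [0,0,0]},{"travel": [-0.035,0.015,0.069],"turn": [0,0,0]}]'

```text
time: 2.15
position: [0.4623, 0.0716, 0.172]
tool_rot: [1.983, 2.435, 0.003]
ft_force: [-0.5, -0.5, 0.1]
grip_width: 0.998
grip_force: 0.0
```

```bash
python3 - <<'E'
from h import *
st=ctrl.get_state(); save('wrist','w2.png'); print(st['position'],yang(st)); c=cam('wrist',st)
im=cv2.imread('pics/w2.png')[110:310,170:430]; im=np.clip(255*(im/255.)**.45,0,255).astype(np.uint8)
cv2.imwrite('pics/w2c.png',cv2.resize(im,None,fx=3,fy=3,interpolation=cv2.INTER_CUBIC))
E
```

```text
[0.46231082 0.07160336 0.1719606 ] 11.677109727214438
```

View pics/w2c.png

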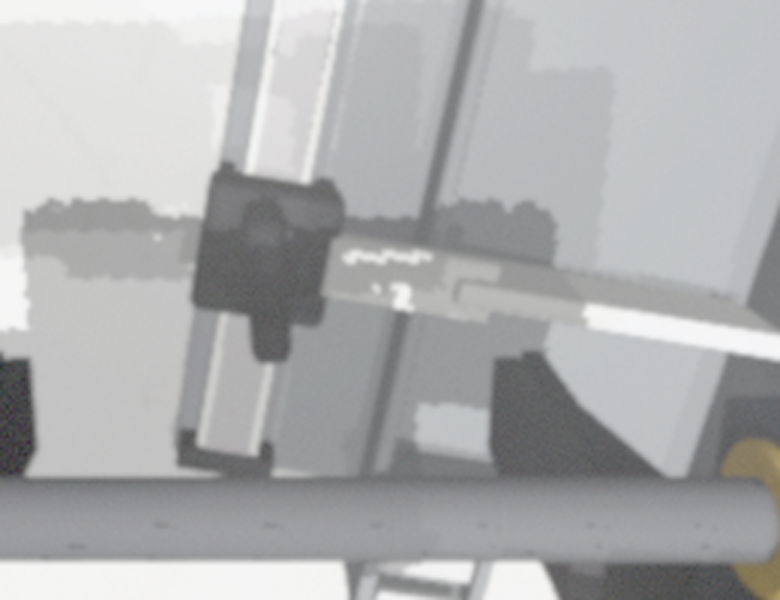

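```bash
python3 - <<'E'
from h import *
st=ctrl.get_state(); c=cam('wrist',st); print(st['position'])
f=lambda u,v,z: ray(c,(170+u/3,110+v/3),z)
for n,u,v,z in [('wing -y end',271,360,.077),('plate1',590,316,.045),('plate2',770,343,.045),('arm R edge',340,265,.04),('carr BL',195,302,.04),('carr TL',213,172,.04),('carr TR',335,185,.04),('railend',225,460,.03)]:
    p=f(u,v,z);print(n,p.round(4),tocad(p).round(1))
E
```

```text
[0.46240776 0.07131397 0.17209671]
wing -y end [0.4705 0.0484 0.077 ] [-107.1  -82.3]
plate1 [0.5689 0.0697 0.045 ] [ -8.  -64.1]
plate2 [0.6277 0.0724 0.045 ] [ 50.8 -63.2]
arm R edge [0.4889 0.0688 0.04  ] [-88.1 -62.5]
carr BL [0.4464 0.0475 0.04  ] [-131.2  -82.6]
carr TL [0.4441 0.0901 0.04  ] [-132.2  -39.9]
carr TR [0.4815 0.0936 0.04  ] [-94.6 -37.5]
railend [ 0.4673 -0.0116  0.03  ] [-112.1 -142.3]
```

```bash
sed -i 's/^O=.*/O=np.array([.5765,.134])/' h.py; python3 - <<'E'
from h import *
plan(((.464,.0695,.061),11.5))
E
```

```text
t 2.2 pos [0.4624 0.0713 0.1721] ang 11.66 w 0.998 F [-0.1  0.  -0.4]
  travel [-0.0022, 0.0009, 0.1111] turn [0.15, -0.05, 0.16] rows>= 3
```

>>> step_arm --commands '[{"travel": [-0.002,0.001,0.04],"turn": [0,0,0]},{"travel": [-0.002,0.001,0.08],"turn": [0,0,0]},{"travel": [-0.002,0.001,0.1],"turn": [0,0,0]},{"travel": [-0.002,0.001,0.11],"turn": [0,0,0]},{"travel": [-0.002,0.001,0.11],"turn": [0,0,0]}]' --gripper 0.5 --force 15

```text
time: 2.7
position: [0.463, 0.0682, 0.0605]
tool_rot: [-1.986, -2.434, 0.001]
ft_force: [-0.6, 0.4, 0.4]
grip_width: 0.629
grip_force: 0.0
```

>>> step_arm --commands '[{"travel": [0,0,0],"turn": [0,0,0]},{"travel": [0,0,0],"turn": [0,0,0]},{"travel": [0,0,0],"turn": [0,0,0]},{"travel": [0,0,0],"turn": [0,0,0]},{"travel": [0,0,0],"turn": [0,0,0]}]' --gripper 0

```text
time: 3.2
position: [0.4646, 0.068, 0.0617]
tool_rot: [1.986, 2.432, 0.005]
ft_force: [1.3, 0.5, 4.0]
grip_width: 0.335
grip_force: 15.0
```

>>> step_arm --commands '[{"travel": [0,0,0],"turn": [0,0,0]},{"travel": [0,0,0],"turn": [0,0,0]},{"travel": [0,0,0],"turn": [0,0,0]}]'

```text
time: 3.5
position: [0.4646, 0.068, 0.0617]
tool_rot: [1.987, 2.432, 0.004]
ft_force: [0.8, -0.1, 6.9]
grip_width: 0.336
grip_force: 15.0
```

```bash
python3 - <<'E'
from h import *
im=save('wrist','w3.png')[:,:,::-1]; im=np.clip(255*(im/255.)**.4,0,255).astype(np.uint8)
s=save('scene','s3.png')[:,:,::-1][130:260,80:250]; s=np.clip(255*(s/255.)**.4,0,255).astype(np.uint8)
a=cv2.resize(im[120:320,160:400],(480,400)); b=cv2.resize(s,(320,400)) 
cv2.imwrite('pics/c3.png',np.hstack([a,cv2.resize(s,(520,400))[:,100:420]]))
E
```

```text
(no output)
```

View pics/c3.png

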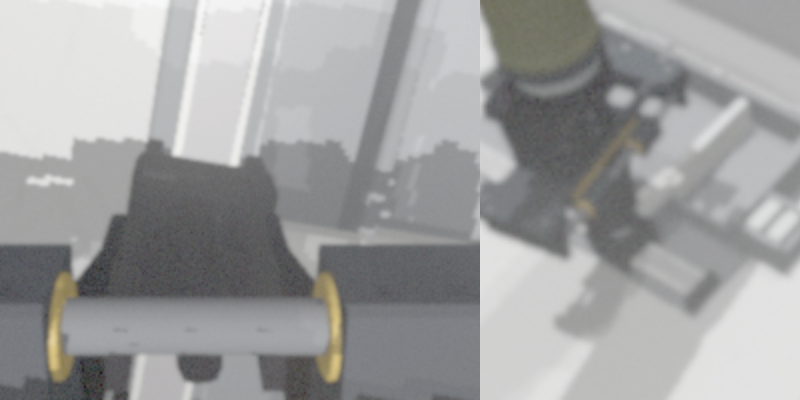

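The fingers straddle the knob, but they stop at 29 mm with an upward force. The tips are probably on the hub under the wing, so I'll open, rise 7 mm and close again.

>>> step_arm --commands '[{"travel": [0,0,0],"turn": [0,0,0]},{"travel": [0,0,0],"turn": [0,0,0]},{"travel": [0,0,-0.008],"turn": [0,0,0]},{"travel": [0,0,-0.008],"turn": [0,0,0]}]' --gripper 0.5

```text
time: 4.0
position: [0.4632, 0.0675, 0.0691]
tool_rot: [1.988, 2.433, 0.001]
ft_force: [-0.1, -0.2, -0.4]
grip_width: 0.49
grip_force: 0.0
```

>>> step_arm --commands '[{"travel": [0,0,0],"turn": [0,0,0]},{"travel": [0,0,0],"turn": [0,0,0]},{"travel": [0,0,0],"turn": [0,0,0]},{"travel": [0,0,0],"turn": [0,0,0]},{"travel": [0,0,0],"turn": [0,0,0]}]' --gripper 0

```text
time: 4.5
position: [0.4645, 0.0679, 0.0687]
tool_rot: [1.986, 2.432, 0.004]
ft_force: [2.5, 1.3, -6.1]
grip_width: 0.141
grip_force: 14.6
```

>>> step_arm --commands '[{"travel": [0,0,0],"turn": [0,0,0]},{"travel": [0,0,0],"turn": [0,0,0]}]'

```text
time: 4.7
position: [0.4644, 0.0679, 0.0687]
tool_rot: [1.986, 2.432, 0.003]
ft_force: [4.7, 0.6, -4.2]
grip_width: 0.144
grip_force: 14.6
```

>>> step_arm --commands '[{"travel": [0,0,0],"turn": [0,0,-8]},{"travel": [0,0,0],"turn": [0,0,-16]},{"travel": [0,0,0],"turn": [0,0,-24]},{"travel": [0,0,0],"turn": [0,0,-32]},{"travel": [0,0,0],"turn": [0,0,-40]}]' --force 35

```text
time: 5.2
position: [0.4631, 0.0669, 0.0686]
tool_rot: [-1.028, -2.968, 0.001]
ft_force: [1.5, -1.4, -0.7]
grip_width: 0.136
grip_force: 35.0
```

>>> step_arm --commands '[{"travel": [0,0,0],"turn": [0,0,-8]},{"travel": [0,0,0],"turn": [0,0,-16]},{"travel": [0,0,0],"turn": [0,0,-24]},{"travel": [0,0,0],"turn": [0,0,-32]},{"travel": [0,0,0],"turn": [0,0,-40]}]'

```text
time: 5.7
position: [0.4625, 0.0669, 0.0686]
tool_rot: [0.049, -3.14, 0.001]
ft_force: [-2.0, -1.0, 1.4]
grip_width: 0.135
grip_force: 35.1
```

```bash
python3 - <<'E'
from h import *
st=ctrl.get_state(); p=np.array(st['position']);print(tocad(p),st['torque'],st['joint_positions'][-1])
plan((p+[-.0305*.12,.12,0],91.75),)
E
```

```text
Traceback (most recent call last):
  File "h.py", line 20, in tocad
    c,s=np.cos(YAW),np.sin(YAW); d=(np.array(p)[:2]-O)*1e3; return np.array([c*d[0]+s*d[1],-s*d[0]+c*d[1]])
               ^^^
NameError: name 'YAW' is not defined
```

```bash
sed -i 's/^O=.*/O=np.array([.5765,.134]); YAW=np.deg2rad(1.75)/' h.py; python3 - <<'E'
from h import *
st=ctrl.get_state(); p=np.array(st['position']);print(p,tocad(p),yang(st),st['torque'],st['joint_positions'][-1])
E
```

```text
[0.46253555 0.06690661 0.06859266] [-115.96023132  -63.58179646] 91.78281741802995 [-0.24215015  0.06166521 -0.35684813] 1.441126838553004
```

>>> step_arm --commands '[{"travel": [0,0.02,0],"turn": [0,0,0]},{"travel": [0,0.05,0],"turn": [0,0,0]},{"travel": [0,0.08,0],"turn": [0,0,0]},{"travel": [0,0.1,0],"turn": [0,0,0]},{"travel": [0,0.1,0],"turn": [0,0,0]}]'

```text
time: 6.2
position: [0.4595, 0.1704, 0.0686]
tool_rot: [0.047, -3.14, -0.002]
ft_force: [-1.9, 0.5, 2.9]
grip_width: 0.135
grip_force: 35.0
```

>>> step_arm --commands '[{"travel": [0,0.02,0],"turn": [0,0,0]},{"travel": [0,0.04,0],"turn": [0,0,0]},{"travel": [0,0.06,0],"turn": [0,0,0]},{"travel": [0,0.065,0],"turn": [0,0,0]},{"travel": [0,0.065,0],"turn": [0,0,0]}]'

```text
time: 6.7
position: [0.4578, 0.2323, 0.0686]
tool_rot: [0.042, -3.139, 0.0]
ft_force: [-4.2, 0.4, 5.5]
grip_width: 0.138
grip_force: 35.0
```

```bash
python3 - <<'E'
from h import *
st=ctrl.get_state(); p=np.array(st['position']);print(p,tocad(p),yang(st),st['ft_force'],st['grip_width'])
E
```

```text
[0.4578376  0.23234229 0.0685759 ] [-115.60382943  101.92019914] 91.53033735034842 [-4.18191692  0.43709743  5.50252761] 0.13834763871351086
```

```bash
python3 - <<'E'
from h import *
p=ctrl.get_state()['position']; a=yang()
plan(((p[0],p[1],.15),a),((.4517,-.30,.17),77))
E
```

```text
t 6.7 pos [0.4578 0.2323 0.0686] ang 91.53 w 0.138 F [-4.2  0.4  5.5]
  travel [0.0002, -0.0, -0.0814] turn [-0.0, -0.12, -0.0] rows>= 2
  travel [0.0068, -0.1773, -0.0067] turn [0.0, -0.0, 4.84] rows>= 4
  travel [-0.0082, -0.1773, -0.0067] turn [0.0, -0.0, 4.84] rows>= 4
  travel [-0.0232, -0.1759, -0.0067] turn [0.0, -0.0, 4.84] rows>= 4
```

>>> step_arm --commands '[{"travel": [0,0,0],"turn": [0,0,0]},{"travel": [0,0,0],"turn": [0,0,0]},{"travel": [0,0,-0.03],"turn": [0,0,0]},{"travel": [0,0,-0.081],"turn": [0,0,0]},{"travel": [0,0,-0.081],"turn": [0,0,0]}]' --gripper 0.6

```text
time: 7.2
position: [0.4632, 0.2332, 0.1557]
tool_rot: [-0.039, 3.131, 0.009]
ft_force: [0.8, -0.1, 0.1]
grip_width: 0.505
grip_force: 0.0
```

>>> step_arm --commands '[{"travel": [0.007,-0.177,-0.007],"turn": [0,0,4.8]},{"travel": [0.007,-0.177,-0.007],"turn": [0,0,4.8]},{"travel": [0.007,-0.177,-0.007],"turn": [0,0,4.8]},{"travel": [0.007,-0.177,-0.007],"turn": [0,0,4.8]},{"travel": [0.007,-0.177,-0.007],"turn": [0,0,4.8]}]' --gripper 1

```text
time: 7.7
position: [0.4567, 0.0497, 0.1566]
tool_rot: [0.104, 3.139, -0.001]
ft_force: [0.1, 0.2, 0.0]
grip_width: 0.95
grip_force: 0.0
```

>>> step_arm --commands '[{"travel": [-0.008,-0.177,-0.007],"turn": [0,0,4.8]},{"travel": [-0.008,-0.177,-0.007],"turn": [0,0,4.8]},{"travel": [-0.008,-0.177,-0.007],"turn": [0,0,4.8]},{"travel": [-0.008,-0.177,-0.007],"turn": [0,0,4.8]},{"travel": [-0.008,-0.177,-0.007],"turn": [0,0,4.8]}]'

```text
time: 8.2
position: [0.454, -0.1265, 0.1638]
tool_rot: [0.234, 3.131, -0.002]
ft_force: [-0.3, 0.2, 1.1]
grip_width: 1.001
grip_force: 0.0
```

>>> step_arm --commands '[{"travel": [-0.023,-0.176,-0.007],"turn": [0,0,4.8]},{"travel": [-0.023,-0.176,-0.007],"turn": [0,0,4.8]},{"travel": [-0.023,-0.176,-0.007],"turn": [0,0,4.8]},{"travel": [-0.023,-0.176,-0.007],"turn": [0,0,4.8]},{"travel": [-0.023,-0.176,-0.007],"turn": [0,0,4.8]}]'

```text
time: 8.7
position: [0.4515, -0.3033, 0.1705]
tool_rot: [0.362, 3.121, -0.005]
ft_force: [0.1, -0.6, -1.5]
grip_width: 1.002
grip_force: 0.0
```

```bash
cat >> h.py <<'E'
def blobs(im,c,z,thr,roi=None,amin=300):
    g=cv2.cvtColor(im,cv2.COLOR_RGB2GRAY); m=((g<thr)*255).astype(np.uint8)
    if roi: k=np.zeros_like(m);k[roi[0]:roi[1],roi[2]:roi[3]]=1;m*=k
    for q in cv2.findContours(m,0,1)[0]:
        if cv2.contourArea(q)<amin: continue
        P=np.array([ray(c,p[0],z)[:2] for p in q],np.float32); print(cv2.boundingRect(q),cv2.minAreaRect(P))
E
python3 - <<'E'
from h import *
st=ctrl.get_state(); im=save('wrist','w4.png'); c=cam('wrist',st); print(st['position'],yang(st))
print(proj(c,(.4517,-.319,.026)))
blobs(im,c,.026,50,(0,265,0,512))
v=np.clip(255*(im[:,:,::-1]/255.)**.45,0,255).astype(np.uint8); cv2.imwrite('pics/w4v.png',v)
save('top','top4.png')
c=cam('top');im=cv2.imread('pics/top4.png')[:,:,::-1]; blobs(im,c,.026,75,(222,280,255,345),100)
E
```

```text
[ 0.45152522 -0.30327132  0.17049172] 76.77571919477893
[240.00931815 189.03625017]
(335, 248, 49, 17) ((0.5507606863975525, -0.21523216366767883), (0.0508536659181118, 0.01858331821858883), 76.88229370117188)
(432, 241, 80, 24) ((0.5736233592033386, -0.09974350035190582), (0.08389029651880264, 0.026472020894289017), 76.8823013305664)
(0, 240, 105, 25) ((0.4728878140449524, -0.52913898229599), (0.11100457608699799, 0.02778169885277748), 76.88211822509766)
(130, 228, 51, 37) ((0.4912905693054199, -0.42087751626968384), (0.05480595678091049, 0.041076503694057465), 76.88230895996094)
(496, 194, 16, 40) ((0.5376880764961243, -0.0692405179142952), (0.044015880674123764, 0.01458723284304142), 0.04919341206550598)
(0, 186, 60, 25) ((0.40710148215293884, -0.5248138904571533), (0.01648361049592495, 0.06712435185909271), 10.729960441589355)
(218, 133, 45, 101) ((0.448209673166275, -0.3177487850189209), (0.04210834205150604, 0.10085251182317734), 77.02349853515625)
(268, 230, 19, 31) ((0.4639693796634674, -0.18142616748809814), (0.09062637388706207, 0.05128150060772896), 11.11329174041748)
(291, 226, 54, 54) ((0.44591256976127625, -0.30682244896888733), (0.15825045108795166, 0.16364122927188873), 1.5657141208648682)
```

View pics/w4v.png

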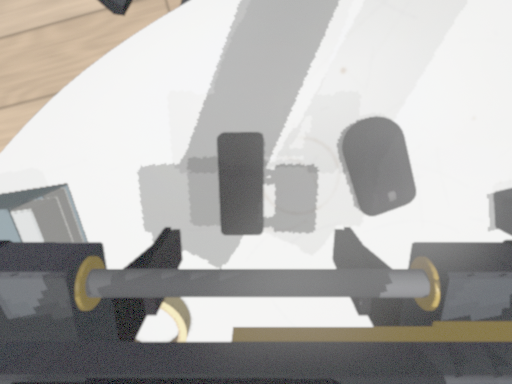

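The wrist view shows the brick, lying flat, at (241,184). The mouse is dome-up at (380,165). Next I'll grasp the brick.

```bash
python3 - <<'E'
from h import *
plan(((.449,-.318,.08),77),((.449,-.318,.018),77))
E
```

```text
t 8.8 pos [ 0.4526 -0.2983  0.1699] ang 77.11 w 0.997 F [ 0.4  0.8 -0.8]
  travel [-0.001, -0.02, 0.0898] turn [0.03, -0.05, 0.11] rows>= 2
  travel [0.0, 0.0, 0.062] turn [-0.0, 0.0, 0.0] rows>= 2
```

>>> step_arm --commands '[{"travel": [-0.001,-0.02,0.045],"turn": [0,0,0]},{"travel": [-0.001,-0.02,0.09],"turn": [0,0,0]},{"travel": [-0.001,-0.02,0.12],"turn": [0,0,0]},{"travel": [-0.001,-0.02,0.14],"turn": [0,0,0]},{"travel": [-0.001,-0.02,0.152],"turn": [0,0,0]}]'

```text
time: 9.3
position: [0.4487, -0.3154, 0.0161]
tool_rot: [-0.347, -3.119, -0.004]
ft_force: [-0.6, 0.1, 0.1]
grip_width: 1.002
grip_force: 0.0
```

>>> step_arm --commands '[{"travel": [0,0,0],"turn": [0,0,0]},{"travel": [0,0,0],"turn": [0,0,0]},{"travel": [0,0,0],"turn": [0,0,0]},{"travel": [0,0,0],"turn": [0,0,0]},{"travel": [0,0,0],"turn": [0,0,0]}]' --gripper 0 --force 20

```text
time: 9.8
position: [0.4494, -0.3192, 0.0194]
tool_rot: [0.352, 3.12, -0.0]
ft_force: [1.1, -0.2, 1.0]
grip_width: 0.636
grip_force: 0.0
```

>>> step_arm --commands '[{"travel": [0,0,0],"turn": [0,0,0]},{"travel": [0,0,0],"turn": [0,0,0]},{"travel": [0,0,0],"turn": [0,0,0]}]'

```text
time: 10.1
position: [0.4491, -0.3193, 0.019]
tool_rot: [0.353, 3.121, -0.0]
ft_force: [-0.1, 0.2, 4.3]
grip_width: 0.515
grip_force: 20.0
```

>>> step_arm --commands '[{"travel": [0,0,-0.04],"turn": [0,0,0]},{"travel": [0,0,-0.09],"turn": [0,0,0]},{"travel": [0,0,-0.13],"turn": [0,0,0]},{"travel": [0,0,-0.15],"turn": [0,0,0]},{"travel": [0,0,-0.15],"turn": [0,0,0]}]'

```text
time: 10.6
position: [0.4503, -0.32, 0.1711]
tool_rot: [0.352, 3.116, -0.001]
ft_force: [-0.2, -0.4, -2.5]
grip_width: 0.514
grip_force: 20.0
```

```bash
python3 - <<'E'
from h import *
print(cad(0,-98,25))
plan((cad(0,-98,170),91.75),(cad(0,-98,26),91.75))
st=ctrl.get_state();im=save('wrist','w5.png');save('top','top5.png'); c=cam('wrist',st)
blobs(im,c,st['position'][2]+.005,50,(0,265,0,512))
E
```

```text
[0.57949277 0.03604571 0.025     ]
t 10.6 pos [ 0.4503 -0.32    0.1711] ang 77.11 w 0.514 F [-0.2 -0.4 -2.5]
  travel [-0.0233, 0.1879, 0.0007] turn [-0.03, 0.16, -7.32] rows>= 4
  travel [-0.047, 0.1834, 0.0006] turn [-0.03, 0.16, -7.32] rows>= 4
  travel [0.0, -0.0, 0.144] turn [-0.0, 0.0, -0.0] rows>= 3
(345, 249, 116, 16) ((0.4657398462295532, -0.24517717957496643), (0.059644002467393875, 0.008068863302469254), 72.84822082519531)
(51, 242, 119, 23) ((0.4286068081855774, -0.3900969922542572), (0.061384107917547226, 0.012425069697201252), 77.11917877197266)
(0, 232, 19, 33) ((0.4157579243183136, -0.4388114809989929), (0.00898752361536026, 0.01841561496257782), 63.39200973510742)
(0, 182, 76, 25) ((0.3915424048900604, -0.4123658537864685), (0.03977995738387108, 0.007741938810795546), 86.12030792236328)
(178, 159, 159, 106) ((0.4248133599758148, -0.3121817708015442), (0.08111429959535599, 0.05455934256315231), 77.11919403076172)
```

```bash
python3 - <<'E'
from h import *
im=cv2.imread('pics/w5.png'); v=np.clip(255*(im/255.)**.45,0,255).astype(np.uint8); cv2.imwrite('pics/w5v.png',v)
st=ctrl.get_state(); c=cam('wrist',st); p=np.array(st['position']); R=rot(yang(st))
for r in range(100,200,5): print(r, im[r,256].mean().round(), (R.T@(ray(c,(256,r),p[2]+.007)-p)*1e3).round(1)[0])
E
```

```text
100 128.0 79.9
105 128.0 77.8
110 129.0 75.7
115 129.0 73.6
120 129.0 71.5
125 128.0 69.3
130 129.0 67.1
135 128.0 64.9
140 93.0 62.7
145 90.0 60.5
150 88.0 58.2
155 89.0 55.9
160 27.0 53.7
165 26.0 51.3
170 27.0 49.0
175 26.0 46.6
180 26.0 44.2
185 24.0 41.8
190 25.0 39.4
195 22.0 36.9
```

View pics/w5v.png

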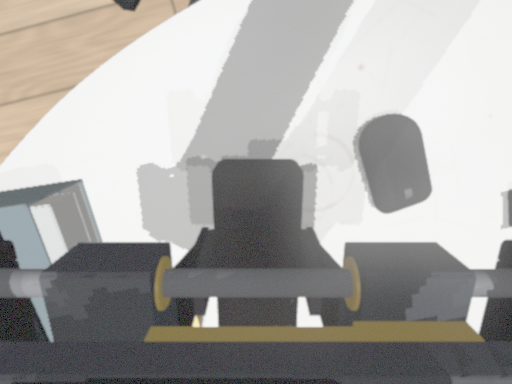

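>>> step_arm --commands '[{"travel": [-0.023,0.188,0.001],"turn": [0,0,-7.3]},{"travel": [-0.023,0.188,0.001],"turn": [0,0,-7.3]},{"travel": [-0.023,0.188,0.001],"turn": [0,0,-7.3]},{"travel": [-0.023,0.188,0.001],"turn": [0,0,-7.3]},{"travel": [-0.023,0.188,0.001],"turn": [0,0,-7.3]}]'

```text
time: 11.2
position: [0.5138, -0.1325, 0.1645]
tool_rot: [-0.136, -3.134, -0.005]
ft_force: [0.3, -0.9, -2.7]
grip_width: 0.514
grip_force: 20.0
```

>>> step_arm --commands '[{"travel": [-0.048,0.183,0.001],"turn": [0,0,-7.3]},{"travel": [-0.048,0.183,0.001],"turn": [0,0,-7.3]},{"travel": [-0.048,0.183,0.001],"turn": [0,0,-7.3]},{"travel": [-0.048,0.183,0.001],"turn": [0,0,-7.3]},{"travel": [-0.048,0.183,0.001],"turn": [0,0,-7.3]}]'

```text
time: 11.7
position: [0.5784, 0.0446, 0.1632]
tool_rot: [0.063, -3.137, -0.003]
ft_force: [0.1, 0.3, -2.5]
grip_width: 0.515
grip_force: 20.0
```

>>> step_arm --commands '[{"travel": [0,0,0],"turn": [0,0,0]},{"travel": [0,0,0],"turn": [0,0,0]}]'

```text
time: 11.9
position: [0.5776, 0.0344, 0.1649]
tool_rot: [0.043, -3.138, 0.003]
ft_force: [-0.2, -0.5, -1.7]
grip_width: 0.518
grip_force: 20.0
```

```bash
python3 - <<'E'
from h import *
plan((cad(1.3,-98,80),91.75),(cad(1.3,-98,25.5),91.75))
st=ctrl.get_state();im=save('wrist','w6.png'); v=np.clip(255*(im[:,:,::-1]/255.)**.45,0,255).astype(np.uint8); cv2.imwrite('pics/w6v.png',v)
E
```

```text
t 11.9 pos [0.5776 0.0344 0.1649] ang 91.58 w 0.518 F [-0.2 -0.5 -1.7]
  travel [-0.0035, 0.0018, 0.0849] turn [-0.1, -0.18, -0.17] rows>= 2
  travel [0.0, -0.0, 0.0545] turn [0.0, 0.0, 0.0] rows>= 2
```

View pics/w6v.png

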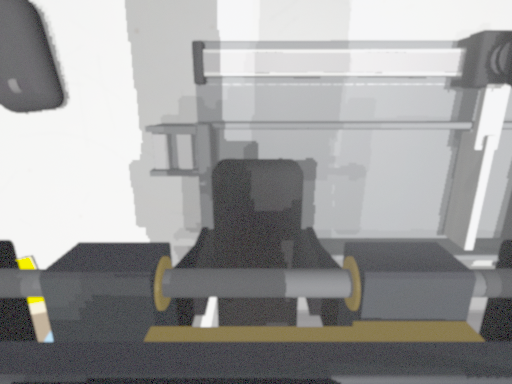

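```bash
python3 - <<'E'
from h import *
st=ctrl.get_state(); c=cam('wrist',st)
for n,u,v,z in [('fw out',330,121,.03),('fw in',330,129,.03),('endwall out',197,150,.048),('endwall in',212,150,.048),('plate',477,200,.045),('rail near',330,42,.02),('knob?',501,58,.077)]:
    p=ray(c,(u,v),z);print(n,p.round(4),tocad(p).round(1))
im=cv2.imread('pics/w6.png').astype(int).mean(2); print(im[112:140,330].astype(int)); print(im[150,188:224].astype(int))
E
```

```text
fw out [0.5145 0.0991 0.03  ] [-63.1 -33. ]
fw in [0.5214 0.0998 0.03  ] [-56.1 -32.6]
endwall out [ 0.5406 -0.0163  0.048 ] [ -40.5 -149.2]
endwall in [ 0.5403 -0.0035  0.048 ] [ -40.4 -136.3]
plate [0.5797 0.2351 0.045 ] [  6.3 101. ]
rail near [0.449  0.0952 0.02  ] [-128.6  -34.9]
knob? [0.4657 0.2039 0.077 ] [-108.6   73.3]
[128 129 127 129 128 128 128 125 111  87  79  96 109 113 112 106 100 104
 120 125 124 125 124 124 126 129 133 135]
[126 126 119 101  70  54  54  61  65  64  69  71  72  73  74  74  73  73
  75  75  73  64  52  40  40  38  41  39  46  49  56  63  71  74  75  75]
```

>>> step_arm --commands '[{"travel": [-0.003,0.002,0.04],"turn": [0,0,0]},{"travel": [-0.003,0.002,0.08],"turn": [0,0,0]},{"travel": [-0.003,0.002,0.1],"turn": [0,0,0]},{"travel": [-0.003,0.002,0.115],"turn": [0,0,0]},{"travel": [-0.003,0.002,0.125],"turn": [0,0,0]}]'

```text
time: 12.45
position: [0.5813, 0.0373, 0.0406]
tool_rot: [0.044, -3.141, 0.001]
ft_force: [0.3, -0.5, -1.8]
grip_width: 0.516
grip_force: 20.0
```

>>> step_arm --commands '[{"travel": [0,0,0.007],"turn": [0,0,0]},{"travel": [0,0,0.014],"turn": [0,0,0]},{"travel": [0,0,0.014],"turn": [0,0,0]}]'

```text
time: 12.75
position: [0.5816, 0.0387, 0.0273]
tool_rot: [0.047, -3.141, -0.0]
ft_force: [-0.2, 0.7, -1.6]
grip_width: 0.513
grip_force: 20.0
```

>>> step_arm --commands '[{"travel": [0,0,0.002],"turn": [0,0,0]},{"travel": [0,0,0.002],"turn": [0,0,0]}]'

```text
time: 12.95
position: [0.5821, 0.0388, 0.026]
tool_rot: [-0.047, 3.14, 0.0]
ft_force: [-0.4, 0.4, -2.2]
grip_width: 0.518
grip_force: 20.0
```

>>> step_arm --commands '[{"travel": [0,0,0],"turn": [0,0,0]},{"travel": [0,0,0],"turn": [0,0,0]},{"travel": [0,0,0],"turn": [0,0,0]},{"travel": [0,0,-0.02],"turn": [0,0,0]},{"travel": [0,0,-0.05],"turn": [0,0,0]}]' --gripper 0.68

```text
time: 13.45
position: [0.5802, 0.0385, 0.0746]
tool_rot: [0.047, -3.138, 0.001]
ft_force: [0.3, -0.1, -0.1]
grip_width: 0.678
grip_force: 0.0
```

>>> step_arm --commands '[{"travel": [0,0,-0.05],"turn": [0,0,0]},{"travel": [0,0,-0.1],"turn": [0,0,0]},{"travel": [0,0,-0.1],"turn": [0,0,0]}]'

```text
time: 13.75
position: [0.5865, 0.0385, 0.1836]
tool_rot: [-0.046, 3.128, 0.005]
ft_force: [1.0, -1.0, 0.5]
grip_width: 0.679
grip_force: 0.0
```

```bash
python3 - <<'E'
from h import *
im=save('top','top6.png'); c=cam('top'); blobs(im,c,.026,75,(222,280,255,345),100)
plan(((.463,-.165,.17),100))
E
```

```text
(268, 230, 18, 30) ((0.46493765711784363, -0.18092350661754608), (0.08806468546390533, 0.048525404185056686), 7.816605091094971)
t 13.8 pos [0.5845 0.0387 0.1801] ang 91.71 w 0.681 F [ 0.1  0.2 -0.9]
  travel [0.1276, -0.2, 0.0086] turn [0.08, 0.5, -8.29] rows>= 5
```

>>> step_arm --commands '[{"travel": [0.127,-0.2,0.008],"turn": [0,0,-8.3]},{"travel": [0.127,-0.2,0.008],"turn": [0,0,-8.3]},{"travel": [0.127,-0.2,0.008],"turn": [0,0,-8.3]},{"travel": [0.127,-0.2,0.008],"turn": [0,0,-8.3]},{"travel": [0.127,-0.2,0.008],"turn": [0,0,-8.3]}]' --gripper 1

```text
time: 14.3
position: [0.4579, -0.1676, 0.1663]
tool_rot: [0.27, -3.128, -0.001]
ft_force: [-0.1, -1.1, -1.2]
grip_width: 0.979
grip_force: 0.0
```

>>> step_arm --commands '[{"travel": [0,0,0],"turn": [0,0,0]},{"travel": [0,0,0],"turn": [0,0,0]},{"travel": [0,0,0],"turn": [0,0,0]}]'

```text
time: 14.6
position: [0.461, -0.1637, 0.167]
tool_rot: [0.277, -3.129, -0.001]
ft_force: [-0.4, 0.9, 0.1]
grip_width: 1.001
grip_force: 0.0
```

```bash
python3 - <<'E'
from h import *
st=ctrl.get_state(); im=save('wrist','w7.png'); c=cam('wrist',st)
blobs(im,c,.017,50,(0,240,140,380))
plan(((.465,-.182,.019),98.5))
E
```

```text
(208, 133, 60, 94) ((0.4623337984085083, -0.18089556694030762), (0.09484544396400452, 0.05757729336619377), 9.871621131896973)
t 14.7 pos [ 0.4612 -0.1636  0.1671] ang 100.15 w 1.002 F [ 0.2 -0.2  0.2]
  travel [-0.0006, -0.0189, 0.1481] turn [0.01, -0.04, 1.65] rows>= 3
```

>>> step_arm --commands '[{"travel": [0,-0.018,0.045],"turn": [0,0,0]},{"travel": [0,-0.018,0.09],"turn": [0,0,0]},{"travel": [0,-0.018,0.12],"turn": [0,0,0]},{"travel": [0,-0.018,0.14],"turn": [0,0,0]},{"travel": [0,-0.018,0.149],"turn": [0,0,0]}]'

```text
time: 15.15
position: [0.4628, -0.1811, 0.0161]
tool_rot: [0.278, -3.125, -0.001]
ft_force: [-0.7, 0.3, 0.2]
grip_width: 1.001
grip_force: 0.0
```

>>> step_arm --commands '[{"travel": [0,0,0],"turn": [0,0,0]},{"travel": [0,0,0],"turn": [0,0,0]},{"travel": [0,0,0],"turn": [0,0,0]},{"travel": [0,0,0],"turn": [0,0,0]},{"travel": [0,0,0],"turn": [0,0,0]}]' --gripper 0 --force 15

```text
time: 15.65
position: [0.4646, -0.1828, 0.0194]
tool_rot: [-0.274, 3.128, 0.0]
ft_force: [0.4, 0.6, 3.2]
grip_width: 0.66
grip_force: 15.0
```

>>> step_arm --commands '[{"travel": [0,0,0],"turn": [0,0,0]},{"travel": [0,0,0],"turn": [0,0,0]}]'

```text
time: 15.85
position: [0.4646, -0.1828, 0.0194]
tool_rot: [-0.274, 3.128, 0.0]
ft_force: [-0.6, 0.6, 6.0]
grip_width: 0.658
grip_force: 15.0
```

>>> step_arm --commands '[{"travel": [0,0,-0.03],"turn": [0,0,0]},{"travel": [0,0,-0.07],"turn": [0,0,0]},{"travel": [0,0,-0.11],"turn": [0,0,0]},{"travel": [0,0,-0.14],"turn": [0,0,0]},{"travel": [0,0,-0.14],"turn": [0,0,0]}]'

```text
time: 16.35
position: [0.4665, -0.1837, 0.1626]
tool_rot: [-0.273, 3.122, -0.002]
ft_force: [0.2, -0.4, -0.8]
grip_width: 0.656
grip_force: 15.0
```

```bash
python3 - <<'E'
from h import *
st=ctrl.get_state(); im=save('wrist','w8.png'); c=cam('wrist',st); p=np.array(st['position']); R=rot(yang(st))
g=im.mean(2); r=np.where(g[:240,256]<45)[0]; print(r[0]); 
for zz in (-.01,0.): print((R.T@(ray(c,(256,r[0]),p[2]+zz)-p)*1e3).round(1))
plan((cad(0,-18,160),91.75))
E
```

```text
161
[49.1  1.4 10. ]
[51.1  1.5  0. ]
t 16.4 pos [ 0.465  -0.183   0.1602] ang 100.02 w 0.653 F [-0.8  0.2 -0.9]
  travel [-0.0812, 0.1375, 0.0004] turn [-0.0, 0.12, 4.14] rows>= 4
  travel [-0.071, 0.143, 0.0002] turn [-0.0, 0.12, 4.14] rows>= 4
```

>>> step_arm --commands '[{"travel": [-0.081,0.138,0],"turn": [0,0,4.1]},{"travel": [-0.081,0.138,0],"turn": [0,0,4.1]},{"travel": [-0.081,0.138,0],"turn": [0,0,4.1]},{"travel": [-0.081,0.138,0],"turn": [0,0,4.1]},{"travel": [-0.081,0.138,0],"turn": [0,0,4.1]}]'

```text
time: 16.9
position: [0.5188, -0.0303, 0.1565]
tool_rot: [0.17, -3.133, 0.001]
ft_force: [0.9, -1.0, -0.4]
grip_width: 0.654
grip_force: 15.0
```

>>> step_arm --commands '[{"travel": [-0.071,0.143,0],"turn": [0,0,4.1]},{"travel": [-0.071,0.143,0],"turn": [0,0,4.1]},{"travel": [-0.071,0.143,0],"turn": [0,0,4.1]},{"travel": [-0.071,0.143,0],"turn": [0,0,4.1]},{"travel": [-0.071,0.143,0],"turn": [0,0,4.1]}]'

```text
time: 17.4
position: [0.5751, 0.1168, 0.1571]
tool_rot: [0.052, -3.139, 0.003]
ft_force: [-0.3, -0.5, -1.3]
grip_width: 0.655
grip_force: 15.0
```

>>> step_arm --commands '[{"travel": [0,0,0],"turn": [0,0,0]},{"travel": [0,0,0],"turn": [0,0,0]}]'

```text
time: 17.6
position: [0.5752, 0.1132, 0.1584]
tool_rot: [0.043, -3.141, 0.002]
ft_force: [-0.1, 0.2, 0.0]
grip_width: 0.654
grip_force: 15.0
```

```bash
python3 - <<'E'
from h import *
plan((cad(0,-18,25.5),91.75))
E
```

```text
t 17.6 pos [0.5752 0.1132 0.1584] ang 91.55 w 0.654 F [-0.1  0.2  0. ]
  travel [-0.002, 0.0029, 0.1329] turn [-0.06, -0.04, -0.2] rows>= 3
```

>>> step_arm --commands '[{"travel": [-0.002,0.003,0.045],"turn": [0,0,0]},{"travel": [-0.002,0.003,0.085],"turn": [0,0,0]},{"travel": [-0.002,0.003,0.11],"turn": [0,0,0]},{"travel": [-0.002,0.003,0.125],"turn": [0,0,0]},{"travel": [-0.002,0.003,0.133],"turn": [0,0,0]}]'

```text
time: 18.1
position: [0.5768, 0.1181, 0.0249]
tool_rot: [0.046, -3.14, 0.001]
ft_force: [-6.1, -3.2, 18.7]
grip_width: 0.657
grip_force: 15.0
```

>>> step_arm --commands '[{"travel": [0,0,0],"turn": [0,0,0]},{"travel": [0,0,0],"turn": [0,0,0]}]'

```text
time: 18.3
position: [0.5786, 0.1195, 0.0268]
tool_rot: [-0.048, 3.139, 0.001]
ft_force: [0.5, 0.4, -0.1]
grip_width: 0.657
grip_force: 15.0
```

>>> step_arm --commands '[{"travel": [0,0,0],"turn": [0,0,0]},{"travel": [0,0,0],"turn": [0,0,0]},{"travel": [0,0,0],"turn": [0,0,0]},{"travel": [0,0,-0.03],"turn": [0,0,0]},{"travel": [0,0,-0.07],"turn": [0,0,0]}]' --gripper 0.82

```text
time: 18.8
position: [0.5756, 0.1196, 0.0945]
tool_rot: [0.05, -3.137, 0.003]
ft_force: [-0.1, 0.6, 0.1]
grip_width: 0.819
grip_force: 0.0
```

```bash
python3 - <<'E'
from h import *
kn=cad(-115,101.9,0); print(kn)
plan((cad(-20,60,170),91.75))
E
```

```text
[0.45844176 0.23234054 0.        ]
t 18.8 pos [0.5756 0.1196 0.0945] ang 91.82 w 0.819 F [-0.1  0.6  0.1]
  travel [0.0189, 0.0743, -0.0755] turn [-0.09, -0.25, 0.07] rows>= 3
```

```bash
python3 - <<'E'
from h import *
p=ctrl.get_state()['position']
plan(((p[0],p[1],.16),91.7),((.4578,.2323,.16),91.7))
E
```

```text
t 18.8 pos [0.5756 0.1196 0.0945] ang 91.82 w 0.819 F [-0.1  0.6  0.1]
  travel [0.0003, -0.0001, -0.0655] turn [-0.09, -0.25, 0.12] rows>= 2
  travel [0.1144, 0.1162, -0.0] turn [0.0, 0.0, 0.0] rows>= 4
```

>>> step_arm --commands '[{"travel": [0,0,-0.04],"turn": [0,0,0]},{"travel": [0.02,0.02,-0.065],"turn": [0,0,0]},{"travel": [0.06,0.06,-0.065],"turn": [0,0,0]},{"travel": [0.09,0.09,-0.065],"turn": [0,0,0]},{"travel": [0.114,0.116,-0.065],"turn": [0,0,0]}]' --gripper 0.5

```text
time: 19.3
position: [0.4575, 0.2345, 0.1612]
tool_rot: [-0.053, 3.141, 0.003]
ft_force: [1.2, 0.2, -0.6]
grip_width: 0.522
grip_force: 0.0
```

>>> step_arm --commands '[{"travel": [0,0,0],"turn": [0,0,0]},{"travel": [0,0,0],"turn": [0,0,0]}]'

```text
time: 19.5
position: [0.4597, 0.2327, 0.161]
tool_rot: [-0.053, 3.14, 0.001]
ft_force: [0.6, -0.5, -0.0]
grip_width: 0.5
grip_force: 0.0
```

```bash
python3 - <<'E'
from h import *
f=lambda v:np.clip(255*(v/255.)**.45,0,255).astype(np.uint8)
a=f(save('top','top7.png')[:,:,::-1])[150:270,90:260]; b=f(save('scene','sc7.png')[:,:,::-1])[90:240,80:250]
cv2.imwrite('pics/c7.png',np.hstack([cv2.resize(a,(400,400)),cv2.resize(b,(400,400))]))
plan(((.4578,.2323,.0686),91.7))
E
```

```text
t 19.6 pos [0.4609 0.231  0.1609] ang 91.7 w 0.501 F [-0.1 -0.9 -1. ]
  travel [0.0031, 0.0014, 0.0923] turn [-0.01, 0.06, 0.0] rows>= 2
```

View pics/c7.png

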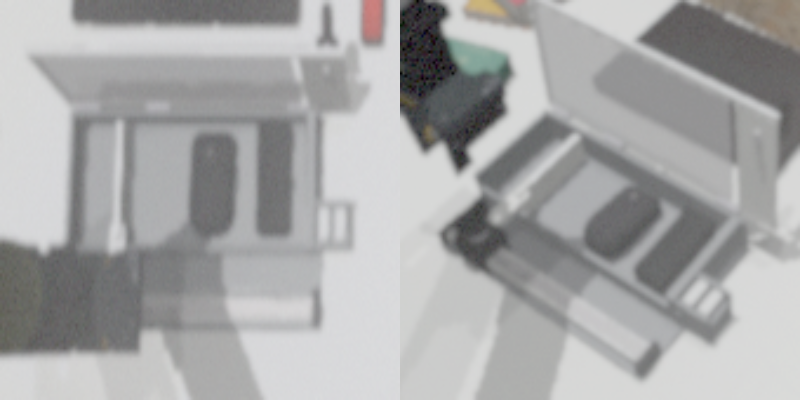

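>>> step_arm --commands '[{"travel": [0.003,0.001,0.04],"turn": [0,0,0]},{"travel": [0.003,0.001,0.07],"turn": [0,0,0]},{"travel": [0.003,0.001,0.085],"turn": [0,0,0]},{"travel": [0.003,0.001,0.093],"turn": [0,0,0]},{"travel": [0.003,0.001,0.093],"turn": [0,0,0]}]'

```text
time: 20.1
position: [0.4572, 0.2316, 0.0667]
tool_rot: [0.046, -3.14, 0.003]
ft_force: [-0.5, 0.3, -0.5]
grip_width: 0.498
grip_force: 0.0
```

>>> step_arm --commands '[{"travel": [0,0,0],"turn": [0,0,0]},{"travel": [0,0,0],"turn": [0,0,0]},{"travel": [0,0,0],"turn": [0,0,0]},{"travel": [0,0,0],"turn": [0,0,0]},{"travel": [0,0,0],"turn": [0,0,0]}]' --gripper 0 --force 35

```text
time: 20.6
position: [0.4575, 0.2332, 0.0684]
tool_rot: [-0.049, 3.14, 0.001]
ft_force: [-0.7, 4.2, 4.5]
grip_width: 0.134
grip_force: 36.0
```

>>> step_arm --commands '[{"travel": [0,-0.01,0],"turn": [0,0,0]},{"travel": [0,-0.03,0],"turn": [0,0,0]},{"travel": [0,-0.05,0],"turn": [0,0,0]},{"travel": [0,-0.07,0],"turn": [0,0,0]},{"travel": [0,-0.08,0],"turn": [0,0,0]}]'

```text
time: 21.1
position: [0.4598, 0.1517, 0.0684]
tool_rot: [-0.047, 3.14, 0.002]
ft_force: [-0.1, 1.0, 6.1]
grip_width: 0.137
grip_force: 36.7
```

```bash
python3 - <<'E'
from h import *
st=ctrl.get_state(); print(tocad(st['position'])); plan((cad(-115,-35,68.6),91.7))
E
```

```text
[-116.13144673   21.22419731]
t 21.1 pos [0.4598 0.1517 0.0684] ang 91.72 w 0.137 F [-0.1  1.   6.1]
  travel [-0.0012, -0.0562, -0.0003] turn [0.07, 0.05, 0.02] rows>= 2
```

>>> step_arm --commands '[{"travel": [0,-0.01,0],"turn": [0,0,0]},{"travel": [0,-0.02,0],"turn": [0,0,0]},{"travel": [0,-0.03,0],"turn": [0,0,0]},{"travel": [0,-0.04,0],"turn": [0,0,0]},{"travel": [0,-0.05,0],"turn": [0,0,0]}]'

```text
time: 21.6
position: [0.4611, 0.104, 0.0684]
tool_rot: [-0.05, 3.14, 0.004]
ft_force: [-0.7, 4.7, 5.4]
grip_width: 0.134
grip_force: 36.8
```

>>> step_arm --commands '[{"travel": [0,-0.002,0],"turn": [0,0,0]},{"travel": [0,-0.004,0],"turn": [0,0,0]},{"travel": [0,-0.006,0],"turn": [0,0,0]},{"travel": [0,-0.008,0],"turn": [0,0,0]}]'

```text
time: 22.0
position: [0.4614, 0.0972, 0.0684]
tool_rot: [-0.05, 3.14, 0.007]
ft_force: [-1.0, 8.3, 5.2]
grip_width: 0.134
grip_force: 36.6
```

>>> step_arm --commands '[{"travel": [0,-0.002,0],"turn": [0,0,0]},{"travel": [0,-0.004,0],"turn": [0,0,0]},{"travel": [0,-0.004,0],"turn": [0,0,0]}]'

```text
time: 22.3
position: [0.4614, 0.0968, 0.0684]
tool_rot: [-0.053, 3.139, 0.013]
ft_force: [-0.7, 14.1, 3.1]
grip_width: 0.136
grip_force: 36.5
```

```bash
python3 - <<'E'
from h import *
st=ctrl.get_state(); print(st['position'],tocad(st['position']),st['ft_force'])
E
```

```text
[0.46137433 0.0968048  0.06840976] [-116.20786368  -33.66208261] [-0.68508193 14.08854825  3.05934161]
```

```bash
python3 - <<'E'
from h import *
f=lambda v:np.clip(255*(v/255.)**.45,0,255).astype(np.uint8)
a=f(save('top','top8.png')[:,:,::-1])[160:250,140:260]; b=f(save('scene','sc8.png')[:,:,::-1])[90:240,80:250]
cv2.imwrite('pics/c8.png',np.hstack([cv2.resize(a,(440,330)),cv2.resize(b,(360,330))]))
E
```

```text
(no output)
```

View pics/c8.png

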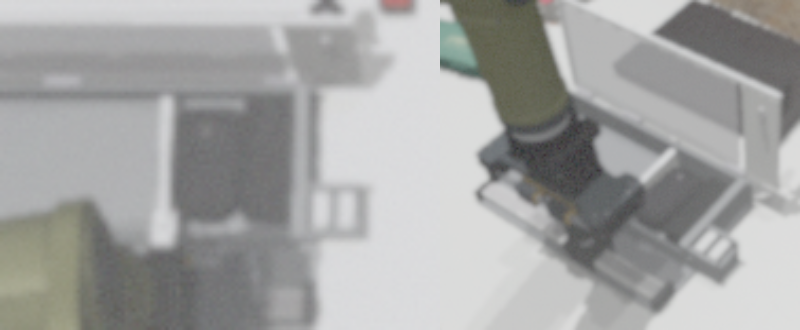

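The row is snug: the brick is against the fixed end, the mouse against the brick, and the stop against the mouse. Next I'll clamp it.

>>> step_arm --commands '[{"travel": [0,0,0],"turn": [0,0,8]},{"travel": [0,0,0],"turn": [0,0,16]},{"travel": [0,0,0],"turn": [0,0,24]},{"travel": [0,0,0],"turn": [0,0,32]},{"travel": [0,0,0],"turn": [0,0,40]}]' --force 45

```text
time: 22.9
position: [0.462, 0.0986, 0.0685]
tool_rot: [1.03, 2.968, 0.017]
ft_force: [1.4, 19.1, -2.2]
grip_width: 0.132
grip_force: 46.1
```

>>> step_arm --commands '[{"travel": [0,0,0],"turn": [0,0,8]},{"travel": [0,0,0],"turn": [0,0,16]},{"travel": [0,0,0],"turn": [0,0,24]},{"travel": [0,0,0],"turn": [0,0,32]},{"travel": [0,0,0],"turn": [0,0,40]}]'

```text
time: 23.4
position: [0.4636, 0.0996, 0.0686]
tool_rot: [-1.982, -2.436, -0.021]
ft_force: [7.3, 20.0, -7.1]
grip_width: 0.131
grip_force: 45.3
```

>>> step_arm --commands '[{"travel": [0,0,0],"turn": [0,0,3]},{"travel": [0,0,0],"turn": [0,0,3]},{"travel": [0,0,0],"turn": [0,0,3]}]'

```text
time: 23.7
position: [0.4637, 0.0996, 0.0686]
tool_rot: [-2.036, -2.392, -0.021]
ft_force: [7.2, 20.2, -7.5]
grip_width: 0.133
grip_force: 45.5
```

```bash
python3 - <<'E'
from h import *
st=ctrl.get_state(); print(st['position'],tocad(st['position']),st['ft_force'],st['torque'],yang(st))
E
```

```text
[0.46367629 0.09959356 0.0685733 ] [-113.82181303  -30.94492152] [ 7.19780603 20.22241054 -7.49188917] [ 4.22610381 -1.30323956  0.71098757] 9.19310384458819
```

>>> step_arm --commands '[{"travel": [0,0,0],"turn": [0,0,-2]},{"travel": [0,0,0],"turn": [0,0,-2]},{"travel": [0,0,0],"turn": [0,0,-2]},{"travel": [0,0,0],"turn": [0,0,-2]}]' --gripper 0.5

```text
time: 24.1
position: [0.456, 0.091, 0.068]
tool_rot: [-1.997, -2.412, 0.012]
ft_force: [-23.8, -0.4, 32.5]
grip_width: 0.41
grip_force: 15.8
```

>>> step_arm --commands '[{"travel": [0,0,-0.04],"turn": [0,0,0]},{"travel": [0,0,-0.08],"turn": [0,0,0]},{"travel": [0.05,0,-0.11],"turn": [0,0,0]},{"travel": [0.09,0,-0.11],"turn": [0,0,0]},{"travel": [0.09,0,-0.11],"turn": [0,0,0]}]'

```text
time: 24.6
position: [0.4426, 0.1851, 0.1782]
tool_rot: [-1.992, -2.427, -0.003]
ft_force: [-1.1, -0.7, -0.2]
grip_width: 0.499
grip_force: 0.0
```

>>> step_arm --commands '[{"travel": [0,0,0],"turn": [0,0,0]},{"travel": [0,0,0],"turn": [0,0,0]}]'

```text
time: 24.8
position: [0.4441, 0.1774, 0.1766]
tool_rot: [-2.005, -2.418, 0.004]
ft_force: [0.0, -0.4, -0.2]
grip_width: 0.501
grip_force: 0.0
```

```bash
python3 - <<'E'
from h import *
st=ctrl.get_state(); print(st['position'],yang(st))
f=lambda v:np.clip(255*(v/255.)**.45,0,255).astype(np.uint8)
a=f(save('wrist','w9.png')[:,:,::-1])
cv2.imwrite('pics/c9.png',a)
save('top','top9.png')
E
```

```text
[0.44409943 0.1773966  0.17663595] 10.670581615905746
```

View pics/c9.png

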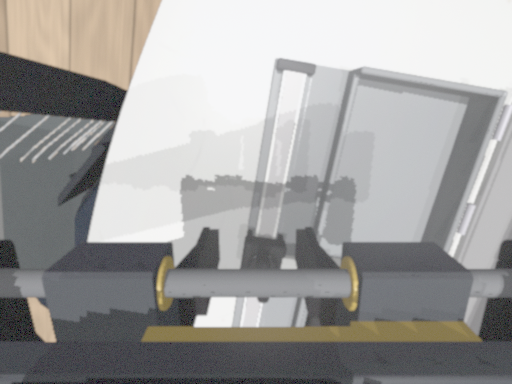

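```bash
python3 - <<'E'
from h import *
for n in('top8','top9'):
    g=cv2.imread(f'pics/{n}.png').mean(2).astype(int)
    for r in (190,200,210): print(n,r,g[r,178:228].tolist())
E
```

```text
top8 190 [109, 110, 109, 110, 114, 133, 155, 165, 144, 100, 64, 54, 51, 52, 54, 51, 49, 49, 52, 50, 53, 52, 52, 51, 52, 56, 60, 63, 57, 51, 43, 46, 40, 42, 46, 47, 46, 47, 47, 46, 49, 61, 85, 107, 114, 102, 78, 68, 87, 125]
top8 200 [115, 115, 113, 116, 122, 140, 161, 151, 112, 70, 49, 43, 45, 46, 40, 46, 45, 45, 47, 43, 43, 48, 43, 46, 48, 43, 46, 40, 43, 41, 44, 44, 43, 44, 43, 46, 45, 48, 43, 47, 53, 65, 88, 108, 111, 102, 77, 69, 94, 129]
top8 210 [116, 117, 116, 114, 121, 143, 158, 145, 98, 53, 44, 41, 46, 45, 40, 45, 43, 45, 42, 47, 45, 42, 42, 46, 46, 40, 42, 41, 41, 47, 42, 43, 44, 45, 49, 45, 46, 46, 45, 44, 52, 71, 94, 110, 115, 107, 99, 100, 110, 122]
top9 190 [110, 113, 114, 113, 118, 137, 159, 163, 138, 95, 66, 53, 54, 56, 56, 53, 55, 54, 54, 54, 54, 52, 51, 55, 55, 60, 66, 68, 63, 48, 47, 44, 48, 48, 44, 48, 48, 48, 49, 50, 52, 59, 85, 112, 116, 105, 82, 73, 89, 127]
top9 200 [118, 118, 119, 117, 123, 142, 162, 150, 108, 63, 47, 46, 45, 47, 45, 45, 46, 42, 49, 47, 50, 48, 46, 44, 47, 42, 44, 46, 46, 46, 45, 46, 46, 48, 44, 46, 49, 49, 50, 49, 55, 68, 93, 111, 118, 105, 83, 72, 96, 134]
top9 210 [112, 113, 117, 120, 135, 153, 168, 151, 100, 57, 44, 46, 46, 50, 47, 44, 47, 48, 47, 48, 47, 46, 46, 48, 46, 44, 44, 47, 43, 48, 44, 48, 46, 49, 50, 50, 49, 49, 47, 54, 55, 76, 97, 114, 119, 112, 101, 106, 114, 128]
```

```bash
sed -i 's/^O=.*/O=np.array([.5767,.143]); YAW=np.deg2rad(1.75)/' h.py; python3 - <<'E'
from h import *
c=cam('top'); p=ray(c,(221.7,200),.048); print(p,tocad(p)); print('screw',cad(-40,-184,92),'edge',cad(82,0,190))
plan(((.47,.143,.29),91.75),(cad(125,0,290),91.75),(cad(125,0,178),91.75),(cad(45,0,178),91.75))
E
```

```text
[ 0.59341569 -0.01081905  0.048     ] [  12.01048553 -154.25778319]
screw [ 0.54233774 -0.04213572  0.092     ] edge [0.65866175 0.14550416 0.19      ]
t 24.9 pos [0.4444 0.1776 0.1769] ang 10.63 w 0.497 F [-0.2 -0.1  1. ]
  travel [-0.0194, 0.0093, -0.0566] turn [-0.05, -0.01, -40.56] rows>= 5
  travel [-0.0208, -0.0055, -0.0566] turn [-0.05, -0.01, -40.56] rows>= 5
  travel [-0.2317, -0.0033, -0.0] turn [-0.0, -0.0, 0.0] rows>= 5
  travel [-0.0, 0.0, 0.112] turn [-0.0, 0.0, 0.0] rows>= 3
  travel [0.08, 0.0, -0.0] turn [0.0, 0.0, 0.0] rows>= 2
```

>>> step_arm --commands '[{"travel": [-0.019,0.009,-0.057],"turn": [0,0,-40.5]},{"travel": [-0.019,0.009,-0.057],"turn": [0,0,-40.5]},{"travel": [-0.019,0.009,-0.057],"turn": [0,0,-40.5]},{"travel": [-0.019,0.009,-0.057],"turn": [0,0,-40.5]},{"travel": [-0.019,0.009,-0.057],"turn": [0,0,-40.5]}]' --gripper 0

```text
time: 25.4
position: [0.457, 0.1611, 0.2343]
tool_rot: [-1.037, -2.965, 0.001]
ft_force: [-1.0, -0.6, -0.9]
grip_width: 0.129
grip_force: 0.0
```

>>> step_arm --commands '[{"travel": [-0.021,-0.005,-0.057],"turn": [0,0,-40.5]},{"travel": [-0.021,-0.005,-0.057],"turn": [0,0,-40.5]},{"travel": [-0.021,-0.005,-0.057],"turn": [0,0,-40.5]},{"travel": [-0.021,-0.005,-0.057],"turn": [0,0,-40.5]},{"travel": [-0.021,-0.005,-0.057],"turn": [0,0,-40.5]}]'

```text
time: 25.9
position: [0.4702, 0.144, 0.2912]
tool_rot: [0.054, -3.14, 0.0]
ft_force: [0.1, 0.7, 0.1]
grip_width: 0.0
grip_force: 0.0
```

>>> step_arm --commands '[{"travel": [-0.04,-0.003,0],"turn": [0,0,0]},{"travel": [-0.09,-0.003,0],"turn": [0,0,0]},{"travel": [-0.14,-0.003,0],"turn": [0,0,0]},{"travel": [-0.19,-0.003,0],"turn": [0,0,0]},{"travel": [-0.232,-0.003,0],"turn": [0,0,0]}]'

```text
time: 26.4
position: [0.7042, 0.1487, 0.2901]
tool_rot: [0.048, -3.14, 0.003]
ft_force: [0.7, -0.5, 1.5]
grip_width: 0.005
grip_force: 0.0
```

>>> step_arm --commands '[{"travel": [0,0,0],"turn": [0,0,0]},{"travel": [0,0,0],"turn": [0,0,0]}]'

```text
time: 26.6
position: [0.7023, 0.1478, 0.2893]
tool_rot: [0.045, -3.138, 0.005]
ft_force: [0.9, 0.6, -0.3]
grip_width: 0.002
grip_force: 0.0
```

```bash
python3 - <<'E'
from h import *
plan((cad(125,0,178),91.75),(cad(45,0,178),91.75))
E
```

```text
t 26.6 pos [0.7023 0.1478 0.2893] ang 91.64 w 0.002 F [ 0.9  0.6 -0.3]
  travel [0.0003, -0.0006, 0.1113] turn [-0.18, -0.19, -0.11] rows>= 3
  travel [0.08, 0.0, -0.0] turn [0.0, 0.0, 0.0] rows>= 2
```

>>> step_arm --commands '[{"travel": [0,0,0.04],"turn": [0,0,0]},{"travel": [0,0,0.08],"turn": [0,0,0]},{"travel": [0,0,0.1],"turn": [0,0,0]},{"travel": [0,0,0.111],"turn": [0,0,0]},{"travel": [0,0,0.111],"turn": [0,0,0]}]'

```text
time: 27.1
position: [0.7007, 0.1498, 0.1805]
tool_rot: [0.049, -3.14, -0.001]
ft_force: [-0.4, -0.1, 1.2]
grip_width: 0.006
grip_force: 0.0
```

>>> step_arm --commands '[{"travel": [0.015,0,0],"turn": [0,0,0]},{"travel": [0.03,0,0],"turn": [0,0,0]},{"travel": [0.04,0,0],"turn": [0,0,0]},{"travel": [0.05,0,0],"turn": [0,0,0]},{"travel": [0.06,0,0],"turn": [0,0,0]}]'

```text
time: 27.6
position: [0.642, 0.148, 0.1819]
tool_rot: [-0.049, 3.139, 0.001]
ft_force: [0.4, -0.6, 0.2]
grip_width: 0.006
grip_force: 0.4
```

>>> step_arm --commands '[{"travel": [0.01,0,0],"turn": [0,0,0]},{"travel": [0.02,0,0],"turn": [0,0,0]},{"travel": [0.03,0,0],"turn": [0,0,0]}]'

```text
time: 27.9
position: [0.6111, 0.147, 0.1804]
tool_rot: [0.05, -3.141, 0.0]
ft_force: [-0.2, 0.3, 0.1]
grip_width: 0.006
grip_force: 0.1
```

>>> step_arm --commands '[{"travel": [0,0,-0.04],"turn": [0,0,0]},{"travel": [0,0,-0.09],"turn": [0,0,0]},{"travel": [0,0,-0.09],"turn": [0,0,0]},{"travel": [0,0,-0.09],"turn": [0,0,0]},{"travel": [0,0,-0.09],"turn": [0,0,0]}]'

```text
time: 28.4
position: [0.6111, 0.1472, 0.2693]
tool_rot: [0.05, -3.139, 0.0]
ft_force: [-1.5, 0.7, -0.5]
grip_width: 0.003
grip_force: 0.0
```

```bash
python3 - <<'E'
from h import *
plan((cad(-110,-184,250),91.75),(cad(-110,-184,200),91.75))
save('scene','sc10.png')
E
```

```text
t 28.4 pos [0.6111 0.1472 0.2693] ang 91.83 w 0.003 F [-1.5  0.7 -0.5]
  travel [0.1447, -0.1869, 0.0196] turn [-0.01, -0.12, 0.08] rows>= 5
  travel [-0.0, 0.0, 0.05] turn [0.0, 0.0, 0.0] rows>= 1
```

```bash
python3 - <<'E'
from h import *
plan((cad(-45,-170,220),91.75))
E
```

```text
t 28.4 pos [0.611  0.1471 0.2689] ang 91.82 w 0.008 F [-0.1  1.   0.2]
  travel [0.0795, -0.1729, 0.0492] turn [-0.03, -0.16, 0.07] rows>= 4
```

>>> step_arm --commands '[{"travel": [0,0,0],"turn": [0,0,0]},{"travel": [0,0,0],"turn": [0,0,0]},{"travel": [0,0,0],"turn": [0,0,0]},{"travel": [0,0,0],"turn": [0,0,0]},{"travel": [0,0,0],"turn": [0,0,0]}]' --gripper 0.5

```text
time: 28.95
position: [0.6121, 0.147, 0.2705]
tool_rot: [0.049, -3.141, 0.0]
ft_force: [-0.2, -0.7, 0.4]
grip_width: 0.377
grip_force: 0.0
```

>>> step_arm --commands '[{"travel": [0.08,-0.173,0],"turn": [0,0,0]},{"travel": [0.08,-0.173,0],"turn": [0,0,0]},{"travel": [0.08,-0.173,0],"turn": [0,0,0]},{"travel": [0.08,-0.173,0],"turn": [0,0,0]},{"travel": [0.08,-0.173,0.049],"turn": [0,0,0]}]'

```text
time: 29.45
position: [0.5402, -0.0362, 0.2276]
tool_rot: [-0.034, 3.128, 0.003]
ft_force: [1.2, 0.3, -0.2]
grip_width: 0.499
grip_force: 0.0
```

>>> step_arm --commands '[{"travel": [0,0,0],"turn": [0,0,0]},{"travel": [0,0,0],"turn": [0,0,0]},{"travel": [0,0,0],"turn": [0,0,0]},{"travel": [0,0,0],"turn": [0,0,0]},{"travel": [0,0,0],"turn": [0,0,0]}]'

```text
time: 29.95
position: [0.5386, -0.0278, 0.2227]
tool_rot: [-0.051, 3.139, -0.0]
ft_force: [-0.6, -1.1, 0.5]
grip_width: 0.502
grip_force: 0.0
```

```bash
python3 - <<'E'
from h import *
st=ctrl.get_state(); im=save('wrist','w11.png'); print(st['time'],st['position'],yang(st)); c=cam('wrist',st)
print('screw proj',proj(c,cad(-40,-184,102)))
f=lambda v:np.clip(255*(v/255.)**.45,0,255).astype(np.uint8)
t=f(save('scene','sc11.png')[:,:,::-1])[90:240,80:280]
cv2.imwrite('pics/c11.png',np.hstack([f(im[:,:,::-1])[100:320,120:400].repeat(2,0).repeat(2,1),cv2.resize(t,(240,440))]))
E
```

```text
29.95 [ 0.5386094  -0.02782055  0.22273378] 91.87757924252202
screw proj [238.91294741 195.07261702]
```

View pics/c11.png

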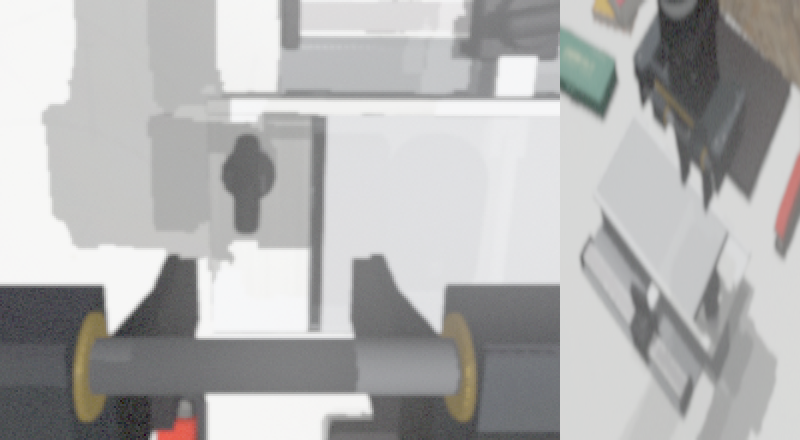

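The lid is down. The screw wing runs along caddy x, with its ends at about (243,168) and (243,216) and its hub at (244,187). Next I'll compute the grasp.

```bash
python3 - <<'E'
from h import *
st=ctrl.get_state(); c=cam('wrist',st); print(st['position'])
a=ray(c,(243.5,167.5),.102);b=ray(c,(243.2,216.5),.102); m=(a+b)/2; print(a,b,np.linalg.norm(a-b),m,tocad(m))
plan(((m[0],m[1],.130),91.75),((m[0],m[1],.091),91.75))
E
```

```text
[ 0.53813998 -0.02810524  0.22222099]
[ 0.51613928 -0.03874611  0.102     ] [ 0.56211199 -0.03813747  0.102     ] 0.04597674483251159 [ 0.53912563 -0.03844179  0.102     ] [ -43.09780379 -180.20970015]
t 30.1 pos [ 0.5381 -0.0281  0.2222] ang 91.84 w 0.496 F [-0.2 -0.1 -0.3]
  travel [-0.0006, -0.0104, 0.0922] turn [-0.01, 0.06, 0.09] rows>= 2
  travel [-0.0, -0.0, 0.039] turn [0.0, -0.0, 0.0] rows>= 1
```

>>> step_arm --commands '[{"travel": [-0.002,-0.01,0.045],"turn": [0,0,0]},{"travel": [-0.002,-0.01,0.085],"turn": [0,0,0]},{"travel": [-0.002,-0.01,0.11],"turn": [0,0,0]},{"travel": [-0.002,-0.01,0.125],"turn": [0,0,0]},{"travel": [-0.002,-0.01,0.131],"turn": [0,0,0]}]'

```text
time: 30.55
position: [0.5394, -0.0382, 0.0895]
tool_rot: [0.05, -3.14, 0.001]
ft_force: [0.1, -0.5, 0.9]
grip_width: 0.498
grip_force: 0.0
```

>>> step_arm --commands '[{"travel": [0,0,0],"turn": [0,0,0]},{"travel": [0,0,0],"turn": [0,0,0]},{"travel": [0,0,0],"turn": [0,0,0]},{"travel": [0,0,0],"turn": [0,0,0]},{"travel": [0,0,0],"turn": [0,0,0]}]' --gripper 0 --force 30

```text
time: 31.05
position: [0.5407, -0.0407, 0.0915]
tool_rot: [-0.049, 3.139, -0.005]
ft_force: [0.2, -8.5, 0.8]
grip_width: 0.134
grip_force: 30.5
```

>>> step_arm --commands '[{"travel": [0,0,0.004],"turn": [0,0,0]},{"travel": [0,0,0.008],"turn": [0,0,0]},{"travel": [0,0,0.012],"turn": [0,0,0]},{"travel": [0,0,0.015],"turn": [0,0,0]},{"travel": [0,0,0.015],"turn": [0,0,0]}]'

```text
time: 31.55
position: [0.5408, -0.0408, 0.0773]
tool_rot: [-0.047, 3.14, -0.003]
ft_force: [-2.2, -4.5, 11.0]
grip_width: 0.133
grip_force: 30.0
```

```bash
python3 - <<'E'
from h import *
st=ctrl.get_state(); print(st['position'],yang(st),st['ft_force'],st['torque'],st['grip_width'])
E
```

```text
[ 0.54079047 -0.04076402  0.07730483] 91.72215038227006 [-2.15397045 -4.49656797 11.03858471] [-1.03849873  0.70948894  0.02013998] 0.1330727601721858
```

>>> step_arm --commands '[{"travel": [0,-0.001,0.001],"turn": [0,0,8]},{"travel": [0,-0.001,0.001],"turn": [0,0,16]},{"travel": [0,-0.001,0.001],"turn": [0,0,24]},{"travel": [0,-0.001,0.001],"turn": [0,0,32]},{"travel": [0,-0.001,0.001],"turn": [0,0,40]}]'

```text
time: 32.05
position: [0.5414, -0.0394, 0.0772]
tool_rot: [1.036, 2.964, 0.004]
ft_force: [-3.9, -0.1, 16.4]
grip_width: 0.134
grip_force: 30.0
```

>>> step_arm --commands '[{"travel": [0,0,0],"turn": [0,0,8]},{"travel": [0,0,0],"turn": [0,0,16]},{"travel": [0,0,0],"turn": [0,0,24]},{"travel": [0,0,0],"turn": [0,0,32]},{"travel": [0,0,0],"turn": [0,0,39]}]'

```text
time: 32.55
position: [0.5427, -0.0385, 0.0772]
tool_rot: [1.963, 2.449, 0.008]
ft_force: [0.0, 1.3, 14.6]
grip_width: 0.136
grip_force: 30.0
```

>>> step_arm --commands '[{"travel": [0,0,0],"turn": [0,0,1]},{"travel": [0,0,0],"turn": [0,0,1]}]'

```text
time: 32.75
position: [0.5428, -0.0385, 0.0772]
tool_rot: [1.976, 2.438, 0.006]
ft_force: [-2.1, 0.6, 15.2]
grip_width: 0.137
grip_force: 30.0
```

```bash
python3 - <<'E'
from h import *
st=ctrl.get_state(); print(st['position'],yang(st),st['ft_force'],st['torque'],st['grip_width'])
E
```

```text
[ 0.54275704 -0.03846454  0.0771763 ] 11.941017922680059 [-2.09031849  0.60506184 15.22645796] [0.1130992  0.33922498 0.52869351] 0.13652808987350232
```

>>> step_arm --commands '[{"travel": [0,0,-0.003],"turn": [0,0,-1.5]},{"travel": [0,0,-0.006],"turn": [0,0,-1.5]},{"travel": [0,0,-0.007],"turn": [0,0,-1.5]},{"travel": [0,0,-0.007],"turn": [0,0,-1.5]}]'

```text
time: 33.15
position: [0.5425, -0.0385, 0.0829]
tool_rot: [1.945, 2.462, 0.006]
ft_force: [5.5, 1.6, 5.1]
grip_width: 0.138
grip_force: 30.0
```

>>> step_arm --commands '[{"travel": [0,0,0],"turn": [0,0,0]},{"travel": [0,0,0],"turn": [0,0,0]},{"travel": [0,0,0],"turn": [0,0,0]},{"travel": [0,0,0],"turn": [0,0,0]}]' --gripper 0.4

```text
time: 33.55
position: [0.5378, -0.0399, 0.0807]
tool_rot: [-1.948, -2.46, 0.004]
ft_force: [-2.9, -0.7, 5.1]
grip_width: 0.371
grip_force: 2.4
```

>>> step_arm --commands '[{"travel": [0,0,-0.04],"turn": [0,0,0]},{"travel": [0,0,-0.09],"turn": [0,0,0]},{"travel": [0,0,-0.14],"turn": [0,0,0]},{"travel": [0,0,-0.14],"turn": [0,0,0]},{"travel": [0,0,-0.14],"turn": [0,0,0]}]'

```text
time: 34.05
position: [0.5404, -0.0389, 0.222]
tool_rot: [1.948, 2.464, 0.004]
ft_force: [-0.0, 0.3, 0.1]
grip_width: 0.4
grip_force: 0.0
```

>>> step_arm --commands '[{"travel": [-0.18,0,0],"turn": [0,0,0]},{"travel": [-0.18,0,0],"turn": [0,0,0]},{"travel": [-0.18,0,0],"turn": [0,0,0]},{"travel": [-0.18,0,0],"turn": [0,0,0]},{"travel": [-0.18,0,0],"turn": [0,0,0]}]'

```text
time: 34.55
position: [0.5788, -0.2208, 0.219]
tool_rot: [-1.96, -2.454, 0.009]
ft_force: [0.6, -0.5, -0.1]
grip_width: 0.399
grip_force: 0.0
```

```bash
python3 - <<'E'
from h import *
f=lambda v:np.clip(255*(v/255.)**.6,0,255).astype(np.uint8)
a=f(save('top','top12.png')[:,:,::-1])[150:265,100:260]; st=ctrl.get_state(); b=f(save('scene','sc12.png')[:,:,::-1])[90:240,80:260]; w=f(save('wrist','w12.png')[:,:,::-1])
cv2.imwrite('pics/c12.png',np.vstack([np.hstack([cv2.resize(a,(400,300)),cv2.resize(b,(400,300))]),np.hstack([cv2.resize(w,(400,300)),np.zeros((300,400,3),np.uint8)])]))
print(st['position'])
E
```

```text
[ 0.57933769 -0.21748925  0.21894832]
```

View pics/c12.png

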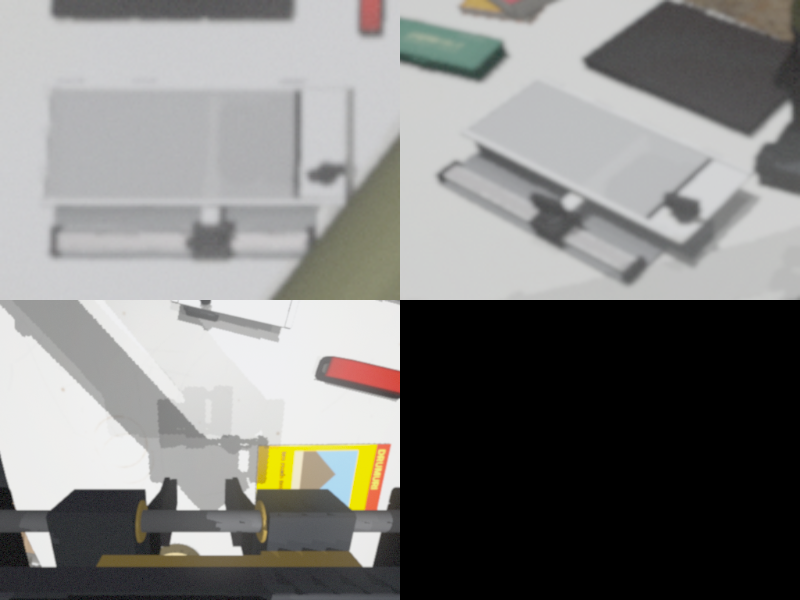

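The final view shows the lid flat and shut. The screw wing is turned home at about (325,175) in the top crop, and the clamp wing lies along the rail. The stapler and tape have not moved, so I'm handing in the job.

```bash
python3 -c "
from bench import ctrl; print(ctrl.close_job())"
```

```text
the job is handed in; nothing more can be done
None
```

The job is handed in at about 35 s of robot time: the brick and the mouse are packed snug in the caddy, the stop is clamped, and the lid is shut and screwed down. The hand-in returned no verdict, and how far in the screw sits is judged from forces and pictures, as I could not measure it.

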